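Return a charged lamp battery to its packed tray

ROBOT

A 6-joint arm with a two-finger parallel gripper is mounted at the origin on the work surface. World frame = base frame: x ahead of the robot, y to its left, z up, the work surface at z = 0. Lengths are in m, angles in rad, forces in N, time in s.
With the tool pointing down it reaches from about 0.3 to 0.95 m from the base axis. Payload 3.1 kg.
Tool frame: the origin (TCP) lies between the finger pads; the fingertips stand 25 mm ahead of it and the grasp point (between the pads) lies 6 mm ahead of it; y points along the fingers, x is the direction in which the jaws open and shut, and the axes are right-handed (so a half turn about y gives the same grasp; the last joint's range is limited). The gripper opens to 85 mm and grips with 20 to 120 N. Pads are 22 mm wide; open, the fingers measure 114 mm over their backs; the gripper's body (76 mm by 85 mm) begins 54 mm behind the grasp point. The pads swing forward as they close: fully open they stand 13 mm farther back than shut.
Start: joints at [1.246, 0.308, 1.634, -0, 1.2, -0.07], TCP at [0.158, 0.605, 0.256] pointing down, gripper open.
Joint ranges: [-3.06, 3.06], [-0.79, 1.96], [0.05, 2.63], [-1.19, 4.34], [0.05, 2.64], [-2.94, 2.94]. Speed limits (rad/s): [2.79, 2.79, 3.14, 3.14, 3.14, 3.14].

INTERFACE

Orientations are given as a rotation vector (axis times angle).
In Python, from cell import * gives the robot as it stands. The module is installed in compiled form; this text tells all that it offers.
- The arm moves only by the tool arm_command, never from a script. Its arguments are lists of equal length, an entry for each row: "offset": the shift along the world's x, y, z in m, a list of three; "dr": the turn, a rotation vector about the world's x, y, z in degrees, a list of three. A call has 1 to 8 rows; each row is the pose to reach, as a shift and turn from the pose commanded when the call began; what a row does not reach only later rows make up. A row lasts 1/12 s, in which the tool goes at most 41.7 mm and 7.16 degrees, less where a joint would pass 70% of its speed; a pose out of reach is approached as far as the arm can. A call with a gripper value outside its range is refused whole. "jaw" is the opening, from 0 (shut) to 1 (fully open), set as the call begins (left out, the last holds). The fingers move at their own pace and stop on an object; "squeeze" is the grip in N (left out, the last holds). Time passes only in rows, so rows that repeat a pose let the fingers close. It gives the time, the measured TCP pose, the force and the opening at its end, in the units of the state.
- get_obs(): the state, without advancing time (a new reading comes with each control period).
- capture(name): name is "scene" or "top" or "wrist"; returns the picture (420x560x3 uint8, red, green, blue); there is no depth.
- calibration(name): a dict with "vertical_fov" (degrees; the focal length in pixels is half the picture's height over the tangent of half this angle, whatever the lens; pixels are square), "cx", "cy" (the principal point, pixels), "extrinsics" (4x4, takes a point from camera to world coordinates); the wrist camera has in their place "hand_eye" (4x4, takes a point from camera to tool coordinates, whose origin is the TCP and whose axes are the tool frame's). Camera axes: x right, y down, z forward; pixel columns grow to the right and rows downward; lengths in m; the calibration is good to about 2 mm. The wrist camera is an equidistant fisheye: a pixel r from the principal point sees the ray r / f radians off the axis. A picture is of the moment at which its call begins: read the wrist's pose just before it. calibration takes no time and is no camera call.
- sign_off(): hands the job in, once; it reports no verdict.
The state is a dict: "time": time; "joint_positions": joint angles; "qvel": joint speeds; "effort": joint torques, N m; "position": TCP position; "orientation": TCP orientation; "force": force on the tool from outside, world axes, zero at the start; "moment": the same for the moment, N m; "grip_width": finger opening in m.
Only numpy, scipy, OpenCV 4.12 (cv2) and the standard library are available. Lean on these libraries where they do the work, as an engineer would, in place of code of your own. Each camera call takes 0.05 s, during which the arm holds its last target.

TASK

The orange-topped battery pack in the charger is charged: put it away in the tray, between the two orange-topped packs of the row, where the packs have slid together and left too narrow a gap. Spread the row gently with the pack itself, not with the fingers, and set the pack right down on the tray floor before you let go, so that all five packs stand upright side by side in the tray. Leave the other things on the bench alone.

Things in the scene. Friction and masses are not known exactly. Their poses are not given: they have to be found in the camera images.
- pack: the battery pack to put away, black with an orange top, upright in the charger: 52 mm (x) by 30 mm (y) by 140 mm tall, edges nearly square, about 0.32 kg; origin: centre of its underside, z up through its top, y across its 30 mm thickness. It bears a firm grip; grip it across its 52 mm width (along its x) near the top, so that the fingers stay clear of its neighbours
- tray: fixed open aluminium tray for five packs side by side along its y, packs' x parallel to its x. Inside 160 (y) x 56 mm (x); heights above the bench: floor 4 mm, long rails 45, end plates 90; walls 3 mm. Origin: centre of its underside. The four loose packs in it form two pairs with a 8 to 13 mm gap between; the gap is often off centre and the remaining free length is at the two ends of the row, often unequal
- charger: fixed black single-bay desktop charger, 104 (x) x 84 (y) x 46 mm tall, pocket 57 x 35 mm and 22 mm deep (pocket floor 24 mm above the bench) in which the pack stands aligned with it; origin centre of its underside
- pack_a: orange-topped pack in the tray, one neighbour of the gap (on either side), standing freely, smooth, tipped or slid by a few newtons: 52 mm (x) by 30 mm (y) by 140 mm tall, edges nearly square, about 0.32 kg; origin: centre of its underside, z up through its top, y across its 30 mm thickness
- pack_b: orange-topped pack in the tray, the other neighbour of the gap: 52 mm (x) by 30 mm (y) by 140 mm tall, edges nearly square, about 0.32 kg; origin: centre of its underside, z up through its top, y across its 30 mm thickness
- pack_c: blue-topped grey pack in the tray, at one end of the row: 52 mm (x) by 30 mm (y) by 140 mm tall, edges nearly square, about 0.32 kg; origin: centre of its underside, z up through its top, y across its 30 mm thickness
- pack_d: blue-topped grey pack in the tray, at the other end of the row: 52 mm (x) by 30 mm (y) by 140 mm tall, edges nearly square, about 0.32 kg; origin: centre of its underside, z up through its top, y across its 30 mm thickness
- radio: black two-way radio lying on its back, 120 x 58 x 34 mm plus an 85 mm aerial along +x; origin centre of the underside of its body; not to be disturbed
- handlamp: yellow hand searchlight with a black lamp head and a carrying handle, about 175 x 88 x 121 mm; origin under its body; not to be disturbed
- carton: blue and grey lamp carton, 110 x 190 x 66 mm; origin centre of its underside; not to be disturbed
- torch: flat-sided orange and black torch lying down, 136 mm long, 34 mm high; origin under its middle; not to be disturbed
- screwdriver: screwdriver lying along its x axis; origin under its middle; not to be disturbed
- mug: white mug, 80 mm wide, 95 mm tall, handle at its +y; origin centre of its underside; not to be disturbed
- meter: yellow multimeter lying face up, 150 x 74 x 40 mm; origin centre of its underside; not to be disturbed

How it is judged:
On the way, in this order (a step that is already met when the one before it is completed fails the run):
1. the pack has been lifted clear of the charger (horizontal distance between pack and charger above 0.09 m), for 0.1 s.
2. the pack stands on the tray floor between the two orange-topped packs while still held (z of pack in the frame of tray below 0.01 m and angle between pack's own z axis and vertical below 0.12 rad and horizontal distance between pack and pack_a below 0.046 m and horizontal distance between pack and pack_b below 0.046 m and horizontal distance between pack_a and pack_b above 0.056 m and contact force between the fingers and pack above 1 N), for 0.2 s.
At the end, for the whole second after the job is handed in: The pack stands on the tray floor (underside within 6 mm of it) between the two orange-topped packs (its centre within 46 mm of each), released; all five packs stand in the tray, undersides within 6 mm of its floor, within 0.12 rad of upright and at rest (z of each of pack, pack_a, pack_b, pack_c, pack_d in the frame of tray below 0.01 m and angle between each of pack, pack_a, pack_b, pack_c, pack_d's own z axis and vertical below 0.12 rad and horizontal distance between pack and pack_a below 0.046 m and horizontal distance between pack and pack_b below 0.046 m and horizontal distance between pack_a and pack_b above 0.056 m and linear speed of each of pack, pack_a, pack_b, pack_c, pack_d below 0.02 m/s and contact force between the fingers and pack below 0.1 N); the robot touches nothing.
It fails at once if the fingers push a pack of the row (over 5 N) (contact force between the fingers and pack_a above 5 N or contact force between the fingers and pack_b above 5 N or contact force between the fingers and pack_c above 5 N or contact force between the fingers and pack_d above 5 N).
It fails at once if the pack is forced against a pack of the row (over 30 N) (contact force between pack and pack_a above 30 N or contact force between pack and pack_b above 30 N or contact force between pack and pack_c above 30 N or contact force between pack and pack_d above 30 N).
It fails at once if a pack of the row is lifted or knocked out of the tray (raised over 40 mm) (z of any of pack_a, pack_b, pack_c, pack_d in the frame of tray above 0.044 m).
It fails at once if another thing on the bench is moved by over 25 mm (distance of any of radio, handlamp, carton, torch, screwdriver, mug, meter from where it was at the start of the episode above 0.025 m).
It also fails if it takes over 61 s, if anything falls off the work surface, if the arm or the gripper's body presses on something with over 40 N, if the wrist force passes 120 N, or if a joint passes its speed limit or range.

## Working session

There is one attempt and no reset: what is moved stays moved. The work goes in short steps, Python scripts to look and compute and a tool call to move; the robot and the scene stay as the last step left them, time stands still between calls to the robot, and variables do not carry over. Pictures are saved under pics/ and viewed, and the job is handed in when it is done.

Besides the shell and the picture viewer there is one more tool, called as name(argument=value, ...), one argument or row to a line, values as JSON. arm_command: Moves the arm, as the interface text tells. Its arguments: {"type":"object","properties":{"offset":{"type":"array","items":{"type":"array","items":{"type":"number"}}},"dr":{"type":"array","items":{"type":"array","items":{"type":"number"}}},"jaw":{"type":"number"},"squeeze":{"type":"number"}},"required":["offset","dr"]}

```bash
mkdir -p pics; python3 - <<'E'
from cell import *
import cv2,numpy as np
o=get_obs();print({k:np.round(v,3) for k,v in o.items()})
for n in("scene","top","wrist"):
    c=calibration(n);print(n,c)
    cv2.imwrite(f"pics/{n}0.png",capture(n)[:,:,::-1])
E
```

```text
{'time': np.float64(0.0), 'joint_positions': array([ 1.246,  0.309,  1.635,  0.   ,  1.2  , -0.07 ]), 'qvel': array([ 0.001, -0.001,  0.002,  0.001,  0.001,  0.001]), 'effort': array([ 0.0000e+00, -4.1526e+01, -2.7667e+01,  0.0000e+00,  1.0000e-02,
       -0.0000e+00]), 'position': array([0.157, 0.604, 0.255]), 'orientation': array([-1.32 , -1.018,  1.021]), 'force': array([0.216, 0.031, 0.236]), 'moment': array([0.005, 0.029, 0.013]), 'grip_width': np.float64(0.086)}
scene {'vertical_fov': 44.69287945529338, 'cx': 276.3217842892161, 'cy': 212.43035505821877, 'extrinsics': array([[ 0.52500832,  0.51119881, -0.68047193,  1.67183758],
       [ 0.85098085, -0.30208146,  0.42962586, -0.70713644],
       [ 0.01406627, -0.80462573, -0.59361567,  1.00316833],
       [ 0.        ,  0.        ,  0.        ,  1.        ]])}
top {'vertical_fov': 48.52285366453465, 'cx': 285.9395422302646, 'cy': 206.6899588750911, 'extrinsics': array([[-2.33997544e-02, -9.86534724e-01,  1.61869358e-01,
         3.78893005e-01],
       [-9.99726176e-01,  2.31167738e-02, -3.63161371e-03,
        -1.33078408e-02],
       [-1.59184303e-04, -1.61910013e-01, -9.86805514e-01,
         1.39322350e+00],
       [ 0.00000000e+00,  0.00000000e+00,  0.00000000e+00,
         1.00000000e+00]])}
wrist {'vertical_fov': 65.70646984690485, 'cx': 280.7309834939822, 'cy': 209.97656731805046, 'hand_eye': array([[ 9.99999965e-01, -2.17999400e-04,  1.50874633e-04,
        -3.08591250e-04],
       [-2.12912261e-04, -3.21265072e-01,  9.46989286e-01,
        -1.17290742e-01],
       [-1.57972346e-04, -9.46989285e-01, -3.21265107e-01,
         8.20993027e-02],
       [ 0.00000000e+00,  0.00000000e+00,  0.00000000e+00,
         1.00000000e+00]])}
```

View pics/scene0.png

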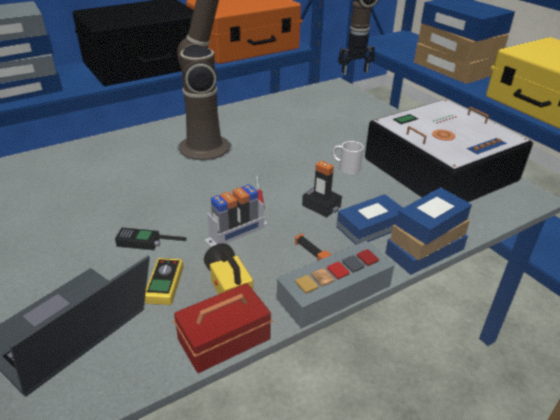

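View pics/top0.png

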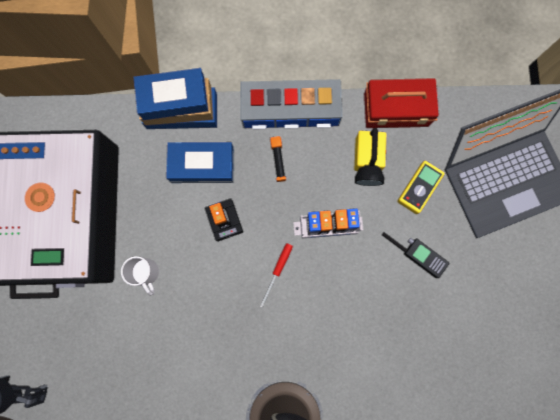

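View pics/wrist0.png

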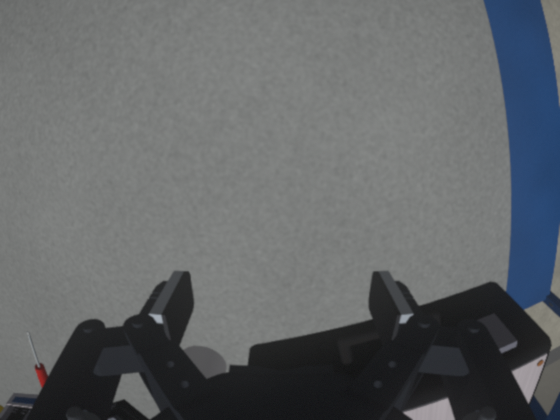

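```bash
cat > h.py <<'E'
from cell import *
import cv2,numpy as np
from scipy.spatial.transform import Rotation as R
def ray(n,u,v):
    c=calibration(n);f=210/np.tan(np.radians(c["vertical_fov"])/2)
    d=np.array([(u-c["cx"])/f,(v-c["cy"])/f,1.])
    if n=="wrist":
        o=get_obs();T=np.eye(4);T[:3,:3]=R.from_rotvec(o["orientation"]).as_matrix();T[:3,3]=o["position"]
        x,y=d[0],d[1];r=np.hypot(x,y);d=np.array([x/r*np.sin(r),y/r*np.sin(r),np.cos(r)])
        E=T@c["hand_eye"]
    else:E=c["extrinsics"]
    return E[:3,3],E[:3,:3]@d
def onz(n,u,v,z):
    p,d=ray(n,u,v);return p+d*(z-p[2])/d[2]
def proj(n,P):
    c=calibration(n);f=210/np.tan(np.radians(c["vertical_fov"])/2)
    E=c["extrinsics"]
    if n=="wrist":
        o=get_obs();T=np.eye(4);T[:3,:3]=R.from_rotvec(o["orientation"]).as_matrix();T[:3,3]=o["position"];E=T@E if 0 else T@c["hand_eye"]
    q=E[:3,:3].T@(np.asarray(P)-E[:3,3])
    return f*q[:2]/q[2]+[c["cx"],c["cy"]]
E
python3 - <<'E'
import cv2
a=cv2.imread("pics/top0.png")
cv2.imwrite("pics/topz1.png",cv2.resize(a[195:245,290:370],None,fx=10,fy=10,interpolation=cv2.INTER_CUBIC))
cv2.imwrite("pics/topz2.png",cv2.resize(a[190:250,190:270],None,fx=10,fy=10,interpolation=cv2.INTER_CUBIC))
a=cv2.imread("pics/scene0.png")
cv2.imwrite("pics/scz1.png",cv2.resize(a[150:250,200:350],None,fx=5,fy=5,interpolation=cv2.INTER_CUBIC))
E
```

```text
(no output)
```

View pics/topz1.png

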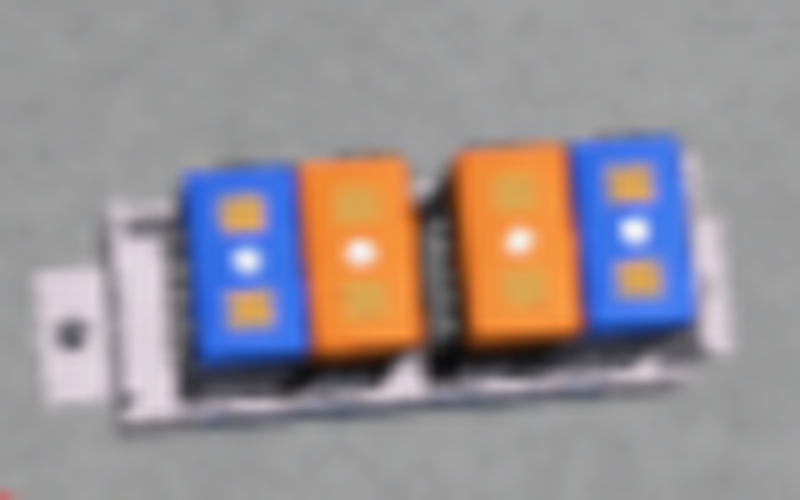

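View pics/topz2.png

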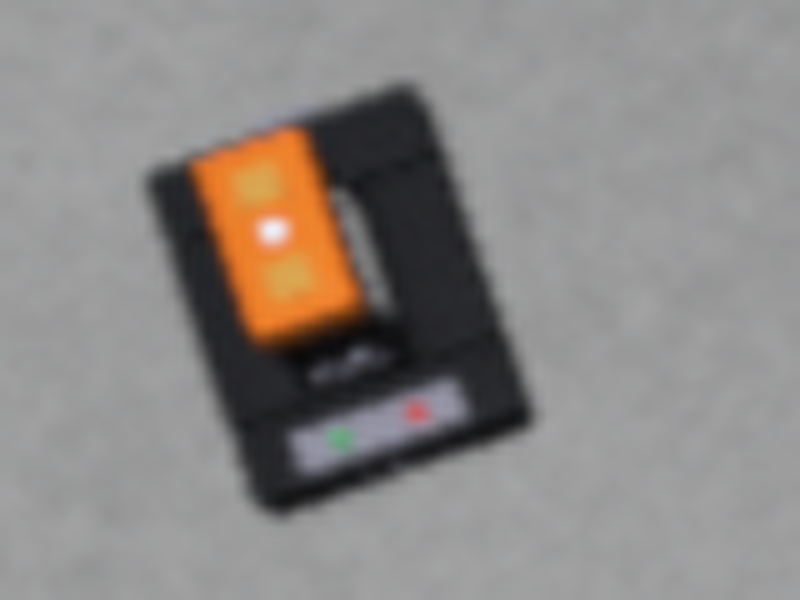

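View pics/scz1.png

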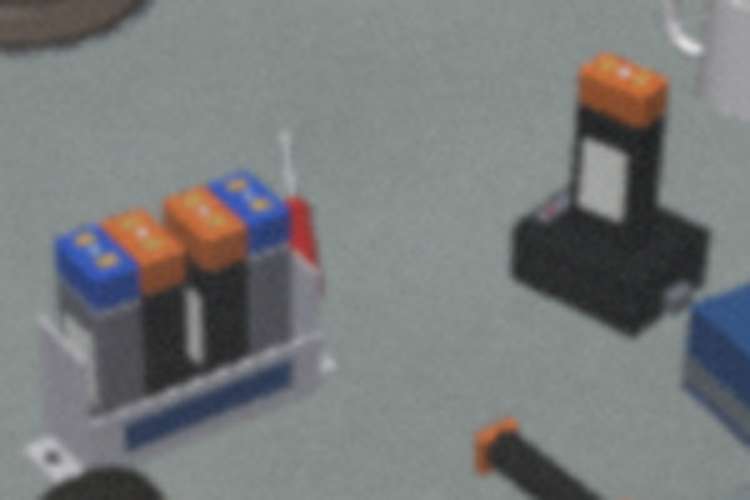

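```bash
cat > meas.py <<'E'
from h import *
def tops(img,n,roi,zs,mina=60,verbose=1):
    # roi u0,v0,u1,v1 ; zs: plane
    k=8;u0,v0,u1,v1=roi
    a=cv2.resize(img[v0:v1,u0:u1],None,fx=k,fy=k,interpolation=cv2.INTER_CUBIC)
    h=cv2.cvtColor(a,cv2.COLOR_RGB2HSV);out=[]
    for nm,lo,hi in(("or",(5,150,110),(22,255,255)),("bl",(105,120,110),(125,255,255))):
        m=cv2.inRange(h,lo,hi);m=cv2.morphologyEx(m,cv2.MORPH_CLOSE,np.ones((21,21)));m=cv2.morphologyEx(m,cv2.MORPH_OPEN,np.ones((9,9)))
        for c in cv2.findContours(m,cv2.RETR_EXTERNAL,cv2.CHAIN_APPROX_NONE)[0]:
            if cv2.contourArea(c)<mina*k*k: continue
            W=np.array([onz(n,(x+.5)/k-.5+u0,(y+.5)/k-.5+v0,zs)[:2] for x,y in c[:,0]])
            (cx,cy),(w,hh),an=cv2.minAreaRect((W*1000).astype(np.float32))
            if w<hh: an+=90
            an=(an+90)%180-90
            out.append((nm,cx,cy,max(w,hh),min(w,hh),an))
            if verbose: print(nm,np.round(out[-1][1:],1))
    return out
E
python3 - <<'E'
from meas import *
a=cv2.imread("pics/top0.png")[:,:,::-1].copy()
print("tray");tops(a,"top",(290,195,370,245),.144)
print("pack");tops(a,"top",(190,190,270,250),.164)
f=lambda U,V,x0,y0,z:np.round(onz("top",(U+.5)/10-.5+x0,(V+.5)/10-.5+y0,z)*1000,1)
# charger corners top z .046
for p in((155,175),(410,85),(530,420),(270,515)):print("ch",f(*p,190,190,.046))
print(np.round(1000*ray("top",0,0)[0]))
for p in ((110,205),(122,425),(705,380),(690,145)): print("tray",f(*p,290,195,.09),f(*p,290,195,.045),f(*p,290,195,.0))
E
```

```text
tray
or [ 544.1 -125.4   52.5   31.     2.8]
or [ 546.5 -166.    52.2   31.1    3. ]
bl [542.6 -92.4  53.2  31.3   3. ]
bl [ 548.5 -198.    53.    29.     3. ]
pack
or [567.5 165.6  53.1  32.9  18.6]
ch [604.4 218.7  46. ]
ch [629.4 143.9  46. ]
ch [529.7 109.4  46. ]
ch [503.8 184.9  46. ]
[ 379.  -13. 1393.]
tray [567.8 -58.8  90. ] [574.3 -60.4  45. ] [580.8 -62.    0. ]
tray [505.4 -60.4  90. ] [509.7 -62.   45. ] [514.1 -63.7   0. ]
tray [ 514.2 -224.5   90. ] [ 518.9 -231.8   45. ] [ 523.5 -239.1    0. ]
tray [ 581.1 -223.5   90. ] [ 588.1 -230.8   45. ] [ 595. -238.    0.]
```

```bash
python3 - <<'E'
from h import *
o=get_obs();M=R.from_rotvec(o["orientation"]).as_matrix();print(np.round(M,3),np.round(o["position"],4))
for yaw in(18.6,198.6):
    t=np.radians(yaw);x=np.array([np.cos(t),np.sin(t),0]);y=np.array([0,0,-1.]);G=np.c_[x,y,np.cross(x,y)]
    print(yaw,np.round(np.degrees(R.from_matrix(G@M.T).as_rotvec()),2))
f=lambda U,V,x0,y0,z:np.round(onz("top",(U+.5)/10-.5+x0,(V+.5)/10-.5+y0,z)*1000,1)
for p in((35,270),(48,402),(718,217),(735,350)):print("tab",f(*p,290,195,.002))
E
```

```text
[[ 0.252 -0.001 -0.968]
 [ 0.968 -0.002  0.252]
 [-0.002 -1.     0.   ]] [0.1574 0.6042 0.2553]
18.6 [  0.07  -0.08 -56.8 ]
198.6 [9.000e-02 9.000e-02 1.232e+02]
tab [561.3 -38.8   2. ]
tab [521.3 -41.6   2. ]
tab [ 572.6 -245.1    2. ]
tab [ 532.2 -248.2    2. ]
```

arm_command(
  offset=[
    [0.03, -0.03, 0],
    [0.055, -0.06, 0],
    [0.08, -0.088, 0],
    [0.108, -0.117, 0],
    [0.136, -0.146, 0],
    [0.164, -0.175, 0],
    [0.19, -0.204, 0],
    [0.205, -0.22, 0],
  ],
  dr=[
    [0, 0, -7],
    [0, 0, -14],
    [0, 0, -21],
    [0, 0, -28],
    [0, 0, -35],
    [0, 0, -42],
    [0, 0, -49],
    [0, 0, -56],
  ],
  jaw=1.0,
)

```text
time: 0.82
position: [0.3645, 0.3817, 0.256]
orientation: [-1.557, -0.26, 0.259]
force: [-0.0, 0.7, 0.5]
grip_width: 0.0853
```

arm_command(
  offset=[
    [0.028, -0.03, 0],
    [0.056, -0.06, 0],
    [0.084, -0.09, 0],
    [0.112, -0.12, 0],
    [0.14, -0.15, 0],
    [0.168, -0.18, 0],
    [0.19, -0.204, 0],
    [0.204, -0.219, 0],
  ],
  dr=[
    [0, 0, -0.8],
    [0, 0, -0.8],
    [0, 0, -0.8],
    [0, 0, -0.8],
    [0, 0, -0.8],
    [0, 0, -0.8],
    [0, 0, -0.8],
    [0, 0, -0.8],
  ],
)

```text
time: 1.48
position: [0.5686, 0.1627, 0.256]
orientation: [-1.557, -0.253, 0.252]
force: [-0.8, 0.7, -0.3]
grip_width: 0.0852
```

```bash
python3 - <<'E'
from h import *
o=get_obs();M=R.from_rotvec(o["orientation"]).as_matrix();print(o["time"],np.round(M,3),np.round(o["position"],4),np.round(o["force"],2),np.round(o["joint_positions"],2))
a=capture("wrist");cv2.imwrite("pics/w1.png",a[:,:,::-1])
E
```

```text
1.4833 [[ 0.949  0.001 -0.316]
 [ 0.316 -0.001  0.949]
 [ 0.    -1.    -0.001]] [0.5686 0.1627 0.256 ] [-0.77  0.66 -0.29] [ 0.21  0.24  1.72 -0.    1.18 -0.12]
```

View pics/w1.png

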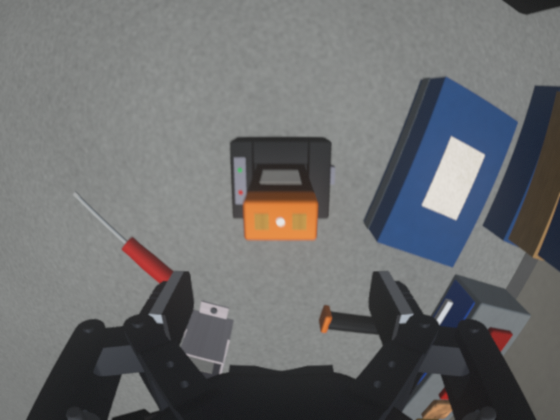

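```bash
python3 - <<'E'
from h import *
import cv2
for p in((280.3,222.5),(246,210),(317,210),(245,239.5),(317.5,239.5)):print(np.round(onz("wrist",*p,.164)*1000,1))
a=cv2.imread("pics/w1.png");cv2.imwrite("pics/w1z.png",cv2.resize(a[130:250,210:350],None,fx=5,fy=5,interpolation=cv2.INTER_CUBIC))
E
```

```text
[570.3 162.5 164. ]
[545.2 163.8 164. ]
[591.2 179.1 164. ]
[550.7 142.4 164. ]
[599.3 158.5 164. ]
```

View pics/w1z.png

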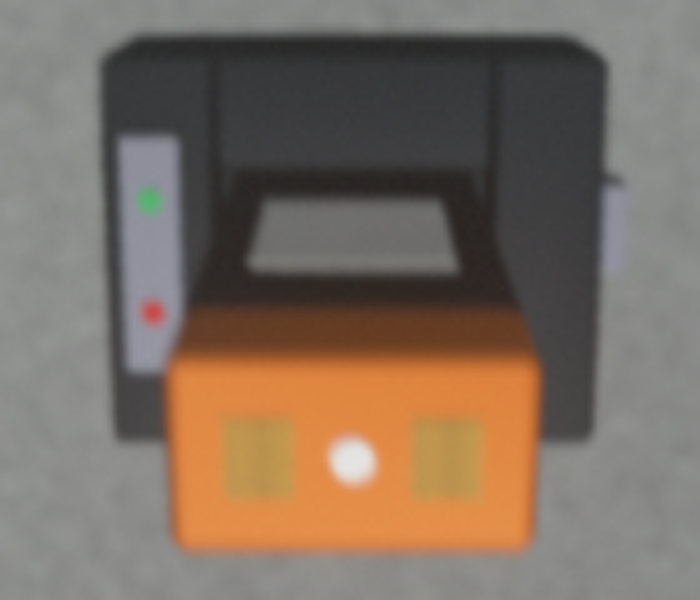

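```bash
python3 - <<'E'
from h import *
P=[onz("wrist",*p,.164)*1000 for p in((244.,201.6),(317.6,201.6),(316.6,239.4),(245.6,239.4))]
print(np.round(P,1),[round(float(np.linalg.norm(P[i]-P[i-1])),1) for i in range(4)],np.round(np.mean(P,0),1))
print(np.round(1000*onz("wrist",280.6,222,.164),1))
E
```

```text
[[542.2 169.2 164. ]
 [589.5 184.8 164. ]
 [598.7 158.4 164. ]
 [551.  142.6 164. ]] [28.0, 49.8, 28.0, 50.2] [570.3 163.8 164. ]
[570.3 163.  164. ]
```

```bash
python3 - <<'E'
from h import *
for i in range(2):
    o=get_obs();print(o["time"],np.round(o["position"]*1000,2),np.round(np.degrees(o["joint_positions"]),2))
E
```

```text
1.5333 [570.51 160.82 256.06] [11.63 14.08 98.2  -0.21 67.58 -6.67]
1.5333 [570.51 160.82 256.06] [11.63 14.08 98.2  -0.21 67.58 -6.67]
```

arm_command(
  offset=[
    [0, 0, -0.02],
    [0, 0, -0.04],
    [0, 0, -0.04],
  ],
  dr=[
    [0, 0, 0.0],
    [0, 0, 0.0],
    [0, 0, 0.0],
  ],
)

```text
time: 1.78
position: [0.5634, 0.1648, 0.2116]
orientation: [-1.556, -0.247, 0.261]
force: [-1.8, -0.0, -0.7]
grip_width: 0.0853
```

```bash
python3 - <<'E'
from h import *
o=get_obs();print(o["time"],np.round(o["position"]*1000,2),np.round(R.from_rotvec(o["orientation"]).as_matrix(),4))
a=capture("wrist")
cv2.imwrite("pics/w2.png",a[:,:,::-1])
E
python3 -c "
import cv2
a=cv2.imread('pics/w2.png');cv2.imwrite('pics/w2z.png',cv2.resize(a[170:330,180:380],None,fx=4,fy=3.7,interpolation=cv2.INTER_CUBIC))"
```

```text
1.7833 [563.41 164.84 211.63] [[ 0.948  -0.0088 -0.3182]
 [ 0.3182 -0.0018  0.948 ]
 [-0.0089 -1.      0.0011]]
```

View pics/w2.png

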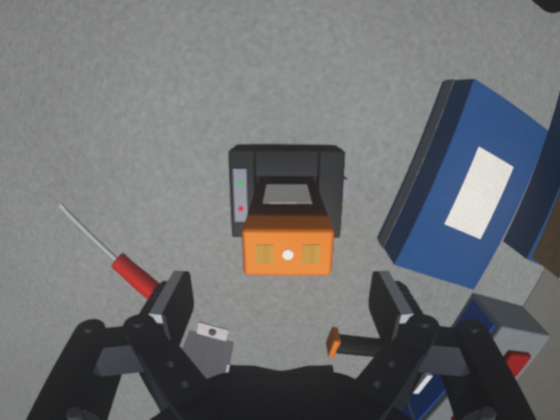

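arm_command(
  offset=[
    [0, 0, 0],
    [0, 0, 0],
    [0, 0, 0],
    [0, 0, 0],
  ],
  dr=[
    [0, 0, 0],
    [0, 0, 0],
    [0, 0, 0],
    [0, 0, 0],
  ],
)

```text
time: 2.17
position: [0.5672, 0.1663, 0.2177]
orientation: [-1.556, -0.257, 0.253]
force: [-0.8, 0.0, 0.3]
grip_width: 0.0854
```

```bash
python3 - <<'E'
from h import *
o=get_obs();M=R.from_rotvec(o["orientation"]).as_matrix();print(o["time"],np.round(o["position"]*1000,2),np.round(M,4))
a=capture("wrist")
cv2.imwrite("pics/w3.png",a[:,:,::-1])
cv2.imwrite('pics/w3z.png',cv2.resize(a[180:300,220:360,::-1],None,fx=5,fy=5,interpolation=cv2.INTER_CUBIC))
print(np.round(get_obs()["position"]*1000,2))
E
```

```text
2.1667 [567.23 166.29 217.7 ] [[ 9.476e-01  2.400e-03 -3.195e-01]
 [ 3.195e-01  5.000e-04  9.476e-01]
 [ 2.400e-03 -1.000e+00 -3.000e-04]]
[567.11 166.19 217.48]
```

View pics/w3z.png

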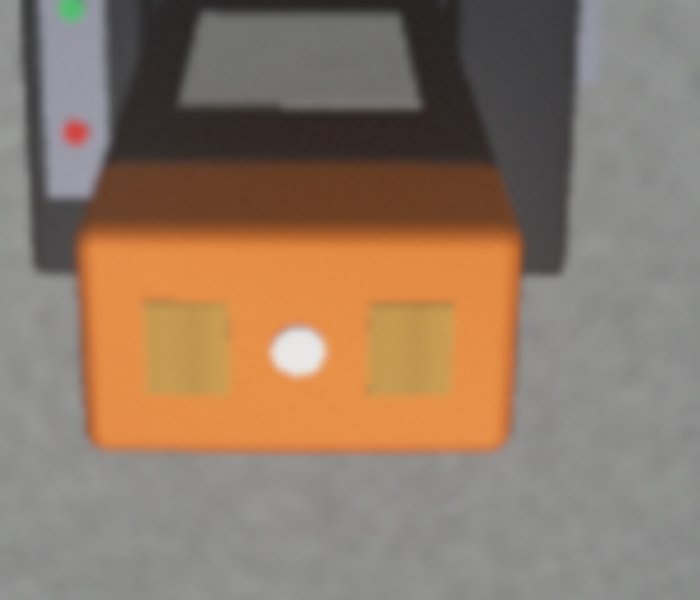

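```bash
python3 - <<'E'
from h import *
o=get_obs();M=R.from_rotvec(o["orientation"]).as_matrix()
q=lambda U,V:((U+.5)/5-.5+220,(V+.5)/5-.5+180)
P=[onz("wrist",*q(*p),.164)*1000 for p in((80,228),(520,228),(510,450),(92,450))]
print(np.round(P,1),[round(float(np.linalg.norm(P[i]-P[i-1])),1) for i in range(4)])
for c in(np.mean(P,0),onz("wrist",*q(298,351),.164)*1000): print(np.round(c,1),"tool rel",np.round(M.T@(c-o["position"]*1000),1))
E
```

```text
[[538.5 172.5 164. ]
 [585.8 188.4 164. ]
 [595.3 161.2 164. ]
 [547.6 145.2 164. ]] [28.8, 49.9, 28.8, 50.3]
[566.8 166.9 164. ] tool rel [-0.2 53.5  0.7]
[566.8 165.9 164. ] tool rel [-0.5 53.5 -0.2]
```

arm_command(
  offset=[
    [0, 0, -0.015],
    [0, 0, -0.03],
    [0, 0, -0.045],
    [0, 0, -0.055],
    [0, 0, -0.062],
    [0, 0, -0.062],
    [0, 0, -0.062],
    [0, 0, -0.062],
  ],
  dr=[
    [0, 0, 0],
    [0, 0, 0],
    [0, 0, 0],
    [0, 0, 0],
    [0, 0, 0],
    [0, 0, 0],
    [0, 0, 0],
    [0, 0, 0],
  ],
)

```text
time: 2.88
position: [0.5673, 0.166, 0.1552]
orientation: [-1.556, -0.256, 0.254]
force: [-0.3, -0.7, 0.5]
grip_width: 0.086
```

arm_command(
  offset=[
    [0, 0, 0],
    [0, 0, 0],
    [0, 0, 0],
    [0, 0, 0],
    [0, 0, 0],
    [0, 0, 0],
    [0, 0, 0],
    [0, 0, 0],
  ],
  dr=[
    [0, 0, 0],
    [0, 0, 0],
    [0, 0, 0],
    [0, 0, 0],
    [0, 0, 0],
    [0, 0, 0],
    [0, 0, 0],
    [0, 0, 0],
  ],
  jaw=0.0,
  squeeze=80,
)

```text
time: 3.55
position: [0.5672, 0.1659, 0.1553]
orientation: [-1.556, -0.256, 0.253]
force: [-0.7, -0.1, 5.3]
grip_width: 0.051
```

```bash
python3 - <<'E'
from h import *
o=get_obs();print(o["time"],np.round(o["position"]*1000,2),np.round(o["force"],1),o["grip_width"])
a=capture("wrist")
cv2.imwrite("pics/w4.png",a[:,:,::-1])
E
```

```text
3.55 [567.24 165.91 155.26] [-0.7 -0.1  5.3] 0.05101431742478757
```

View pics/w4.png

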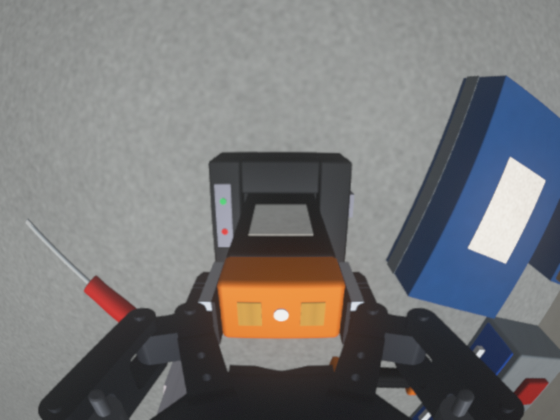

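arm_command(
  offset=[
    [0, 0, 0.008],
    [0, 0, 0.02],
    [0, 0, 0.04],
    [0, 0, 0.065],
    [0, 0, 0.09],
    [0, 0, 0.115],
    [0, 0, 0.14],
    [0, 0, 0.165],
  ],
  dr=[
    [0, 0, 0],
    [0, 0, 0],
    [0, 0, 0],
    [0, 0, 0],
    [0, 0, 0],
    [0, 0, 0],
    [0, 0, 0],
    [0, 0, 0],
  ],
)

```text
time: 4.27
position: [0.5654, 0.1656, 0.3199]
orientation: [-1.556, -0.253, 0.257]
force: [0.7, -0.7, -4.7]
grip_width: 0.051
```

arm_command(
  offset=[
    [0, -0.015, 0],
    [0, -0.035, 0],
    [-0.005, -0.06, 0],
    [-0.01, -0.09, 0],
    [-0.015, -0.12, 0],
    [-0.02, -0.145, 0],
    [-0.02, -0.165, 0],
    [-0.02, -0.18, 0],
  ],
  dr=[
    [0, 0, -2],
    [0, 0, -4],
    [0, 0, -6],
    [0, 0, -8],
    [0, 0, -10],
    [0, 0, -12],
    [0, 0, -14],
    [0, 0, -15.6],
  ],
)

```text
time: 4.93
position: [0.5451, -0.016, 0.3188]
orientation: [-1.571, -0.037, 0.041]
force: [0.3, -1.2, -4.2]
grip_width: 0.0507
```

arm_command(
  offset=[
    [-0.001, -0.02, 0],
    [-0.001, -0.045, 0],
    [-0.001, -0.07, 0],
    [-0.001, -0.09, 0],
    [-0.001, -0.1, 0],
    [-0.001, -0.1, 0],
    [-0.001, -0.1, 0],
    [-0.001, -0.1, 0],
  ],
  dr=[
    [0, 0, 0],
    [0, 0, 0],
    [0, 0, 0],
    [0, 0, 0],
    [0, 0, 0],
    [0, 0, 0],
    [0, 0, 0],
    [0, 0, 0],
  ],
)

```text
time: 5.6
position: [0.5452, -0.113, 0.319]
orientation: [-1.569, -0.041, 0.042]
force: [0.2, -0.4, -3.6]
grip_width: 0.0502
```

```bash
python3 - <<'E'
from h import *
o=get_obs();M=R.from_rotvec(o["orientation"]).as_matrix();print(o["time"],np.round(o["position"]*1000,2),np.round(o["force"],1),o["grip_width"],np.round(M,3))
for n in("scene","top","wrist"):
    cv2.imwrite(f"pics/{n}5.png",capture(n)[:,:,::-1])
a=cv2.imread("pics/scene5.png")
cv2.imwrite("pics/scz5.png",cv2.resize(a[100:250,170:350],None,fx=4,fy=4,interpolation=cv2.INTER_CUBIC))
E
```

```text
5.6 [ 545.25 -112.98  319.01] [ 0.2 -0.4 -3.6] 0.05015601345319979 [[ 0.999 -0.001 -0.053]
 [ 0.053  0.001  0.999]
 [-0.001 -1.     0.002]]
```

View pics/scz5.png

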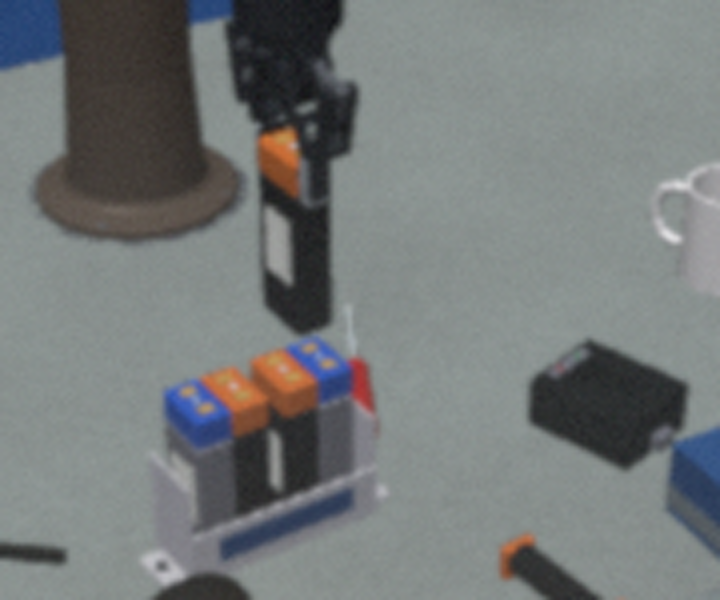

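View pics/wrist5.png

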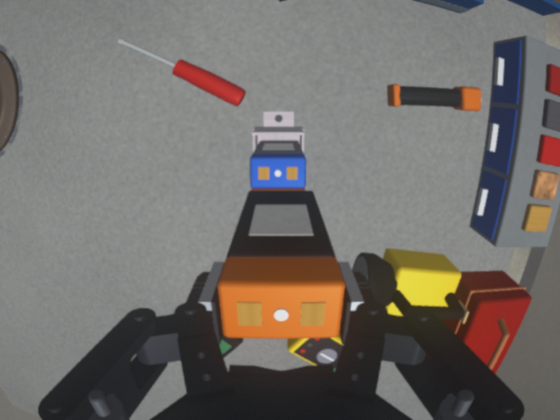

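arm_command(
  offset=[
    [0, 0.002, 0],
    [0, 0.005, 0],
    [-0.001, 0.008, 0],
    [-0.002, 0.01, 0],
    [-0.002, 0.012, -0.01],
    [-0.002, 0.012, -0.02],
    [-0.002, 0.012, -0.03],
    [-0.002, 0.012, -0.035],
  ],
  dr=[
    [-5, -0.26, 0],
    [-10, -0.52, 0],
    [-15, -0.79, 0],
    [-20, -1.05, 0],
    [-24.97, -1.31, 0],
    [-24.97, -1.31, 0],
    [-24.97, -1.31, 0],
    [-24.97, -1.31, 0],
  ],
)

```text
time: 6.42
position: [0.5426, -0.1015, 0.2821]
orientation: [-2.004, -0.051, 0.037]
force: [-0.6, 0.2, -4.2]
grip_width: 0.0513
```

arm_command(
  offset=[
    [0, 0, -0.004],
    [0, 0, -0.008],
    [0, 0, -0.008],
    [0, 0, -0.008],
    [0, 0, -0.008],
  ],
  dr=[
    [0, 0, 0],
    [0, 0, 0],
    [0, 0, 0],
    [0, 0, 0],
    [0, 0, 0],
  ],
)

```text
time: 6.83
position: [0.5439, -0.1028, 0.2769]
orientation: [-2.007, -0.052, 0.032]
force: [-0.1, -0.6, -4.2]
grip_width: 0.0512
```

```bash
cat > st.py <<'E'
import sys
from h import *
o=get_obs();M=R.from_rotvec(o["orientation"]).as_matrix();p=o["position"]*1000
yt=np.array([-np.sin(np.radians(3)),np.cos(np.radians(3)),0])
py=M[:,2];pz=-M[:,1]  # pack y, z
lean=np.degrees(np.arctan2(pz@yt,pz[2]))
print("t %.2f"%o["time"],np.round(p,1),"F",np.round(o["force"],1),"M",np.round(o["moment"],2),"w %.4f lean+y %.1f yaw %.1f"%(o["grip_width"],lean,np.degrees(np.arctan2(M[1,0],M[0,0]))))
H=131.3
print("corner+y",np.round(p+15*py-H*pz,1),"corner-y",np.round(p-15*py-H*pz,1))
if len(sys.argv)>1:
    t=sys.argv[1]
    a=capture("scene");cv2.imwrite(f"pics/s{t}.png",cv2.resize(a[130:250,190:300,::-1],None,fx=5,fy=5,interpolation=cv2.INTER_CUBIC))
    if len(sys.argv)>2:
        a=capture("top");cv2.imwrite(f"pics/t{t}.png",cv2.resize(a[180:260,280:380,::-1],None,fx=7,fy=7,interpolation=cv2.INTER_CUBIC))
E
python3 st.py 6 t
```

```text
t 6.83 [ 543.9 -102.8  276.9] F [-0.1 -0.6 -4.2] M [0.45 0.03 0.01] w 0.0512 lean+y 25.0 yaw 2.9
corner+y [ 546.2 -144.6  151.5] corner-y [ 547.6 -171.8  164.2]
```

View pics/s6.png

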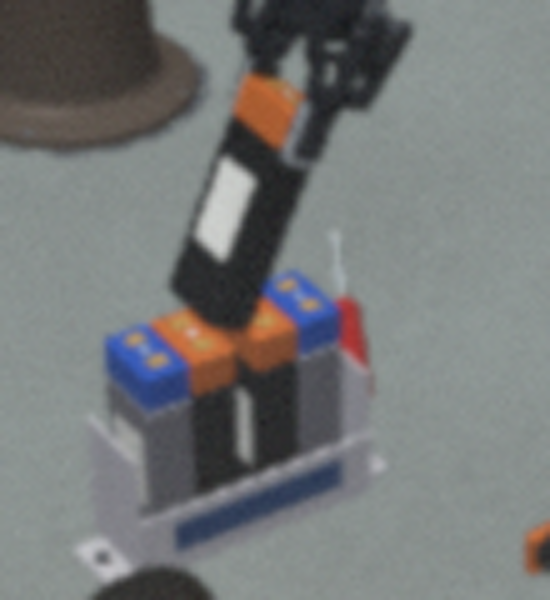

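View pics/t6.png

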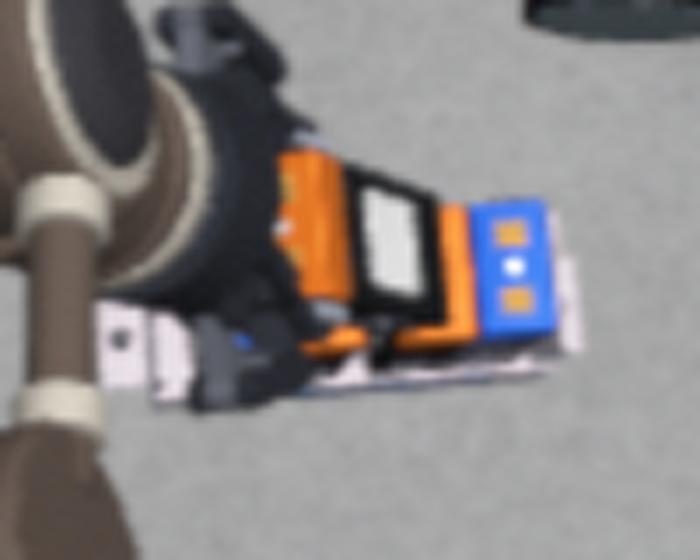

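```bash
python3 - <<'E'
from h import *
def z(P):
    u=proj("scene",np.array(P)/1000);return np.round(((u-[190,130])+.5)*5-.5,1)
print("corner",z((572.2,-143.2,151.5)),z((573.6,-170.4,164.2)))
# gap top corners near side (x+26): a inner edge and b inner edge at z144
print("a edge",z((545+26,-140.4+1.4,144)),"b edge",z((545.6+26,-151+1.4,144)))
E
```

```text
corner [246.8 333.5] [205.8 330.2]
a edge [252.5 341. ] b edge [237.1 346.7]
```

```bash
python3 - <<'E'
from h import *
a=capture("scene");b=cv2.resize(a[165:215,210:265,::-1],None,fx=12,fy=12,interpolation=cv2.INTER_CUBIC)
def z(P):
    u=proj("scene",np.array(P)/1000);return tuple(int(v) for v in np.round(((u-[210,165])+.5)*12-.5))
for P in((572.2,-143.2,151.5),(573.6,-170.4,164.2),(571,-139,144),(571.6,-149.6,144)): cv2.circle(b,z(P),3,(0,255,0),-1)
cv2.imwrite("pics/sz7.png",b)
E
```

```text
(no output)
```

View pics/sz7.png

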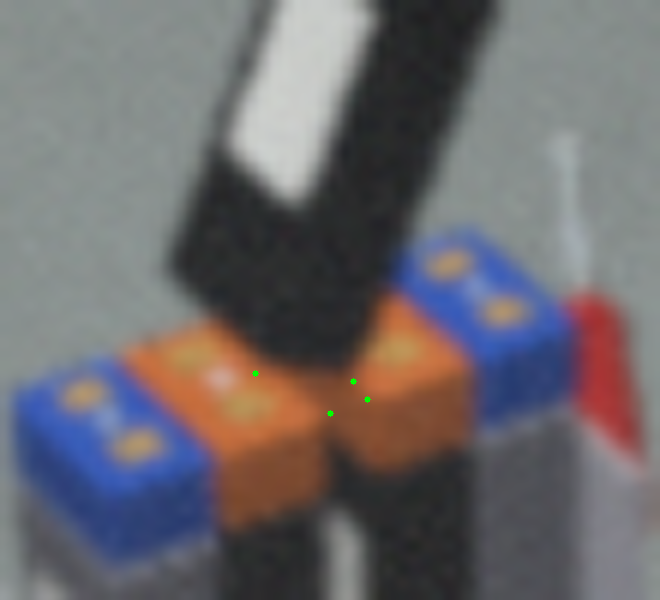

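arm_command(
  offset=[
    [0, 0.001, -0.003],
    [0, 0.0015, -0.006],
    [0, 0.0015, -0.008],
    [0, 0.0015, -0.008],
    [0, 0.0015, -0.008],
  ],
  dr=[
    [0, 0, 0],
    [0, 0, 0],
    [0, 0, 0],
    [0, 0, 0],
    [0, 0, 0],
  ],
)

```text
time: 7.4
position: [0.5433, -0.1006, 0.2678]
orientation: [-2.007, -0.052, 0.034]
force: [-0.0, -0.1, -3.8]
grip_width: 0.0509
```

arm_command(
  offset=[
    [0, 0, -0.001],
    [0, 0, -0.002],
    [0, 0, -0.003],
    [0, 0, -0.003],
  ],
  dr=[
    [0, 0, 0],
    [0, 0, 0],
    [0, 0, 0],
    [0, 0, 0],
  ],
)

```text
time: 7.73
position: [0.5434, -0.1006, 0.265]
orientation: [-2.007, -0.052, 0.034]
force: [-0.4, -0.6, -3.8]
grip_width: 0.0507
```

```bash
python3 st.py 8; python3 - <<'E'
from h import *
a=capture("scene");b=cv2.resize(a[165:215,210:265,::-1],None,fx=12,fy=12,interpolation=cv2.INTER_CUBIC)
cv2.imwrite("pics/sz8.png",b)
E
```

```text
t 7.73 [ 543.4 -100.6  265. ] F [-0.4 -0.6 -3.8] M [0.5  0.01 0.01] w 0.0507 lean+y 25.0 yaw 3.0
corner+y [ 545.6 -142.5  139.7] corner-y [ 547.  -169.6  152.3]
```

View pics/sz8.png

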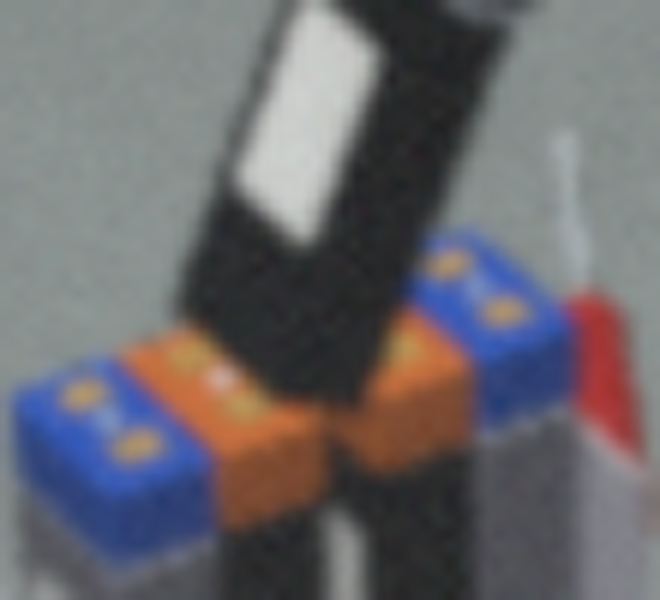

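arm_command(
  offset=[
    [0, 0.0, -0.001],
    [0, 0, -0.002],
    [0, 0.001, -0.0025],
    [0, 0.002, -0.003],
    [0, 0.003, -0.003],
    [0, 0.003, -0.003],
  ],
  dr=[
    [0, 0, 0],
    [0, 0, 0],
    [0, 0, 0],
    [0, 0, 0],
    [0, 0, 0],
    [0, 0, 0],
  ],
)

```text
time: 8.33
position: [0.5442, -0.0976, 0.263]
orientation: [-2.007, -0.054, 0.032]
force: [0.1, 0.1, 1.9]
grip_width: 0.0509
```

```bash
cat > z.py <<'E'
import sys
from h import *
a=capture("scene");b=cv2.resize(a[165:225,200:275,::-1],None,fx=10,fy=10,interpolation=cv2.INTER_CUBIC)
cv2.imwrite(f"pics/sz{sys.argv[1]}.png",b)
E
python3 st.py; python3 z.py 9
```

```text
t 8.33 [544.2 -97.6 263. ] F [0.1 0.1 1.9] M [ 0.03 -0.05 -0.05] w 0.0509 lean+y 25.0 yaw 3.0
corner+y [ 546.7 -139.5  137.7] corner-y [ 548.1 -166.7  150.4]
```

View pics/sz9.png

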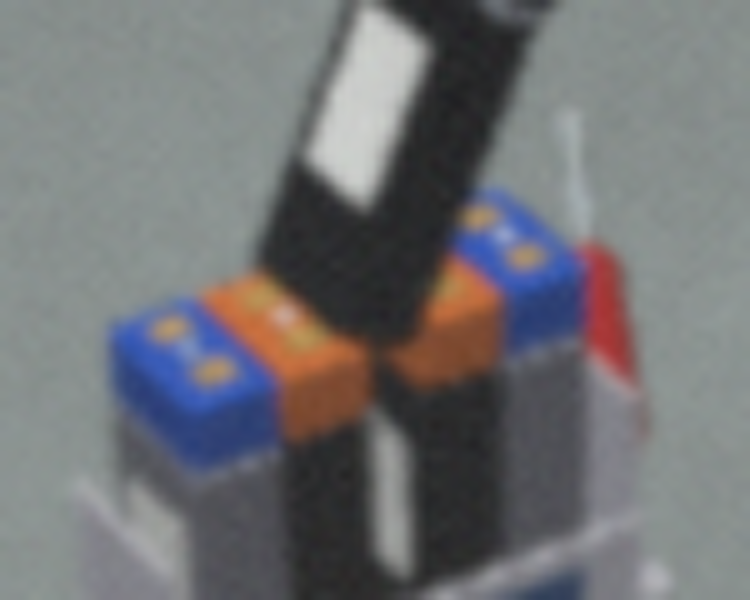

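```bash
python3 - <<'E'
from h import *
a=cv2.imread("pics/wrist5.png");cv2.imwrite("pics/w5z.png",cv2.resize(a[245:350,205:355],None,fx=5,fy=5,interpolation=cv2.INTER_CUBIC))
c=calibration("wrist");E=c["hand_eye"];f=210/np.tan(np.radians(c["vertical_fov"])/2)
def pt(P):
    q=E[:3,:3].T@(np.array(P)/1000-E[:3,3]);th=np.arctan2(np.hypot(q[0],q[1]),q[2]);d=q[:2]/np.hypot(q[0],q[1])
    return ((d*th*f+[c["cx"],c["cy"]]-[205,245]+.5)*5-.5).round(1)
for y in(-8,-3,-13):print(y,[pt((x,y,z)) for x,z in((-26,15),(26,15),(26,-15),(-26,-15),(0,0))])
E
```

```text
-8 [array([ 45.2, 190.9]), array([700.8, 191.6]), array([667.4, 474.6]), array([ 80. , 473.7]), array([373.1, 348. ])]
-3 [array([ 56.2, 159.4]), array([690.3, 160. ]), array([659.6, 439.2]), array([ 88.3, 438.3]), array([373.3, 313.2])]
-13 [array([ 33.5, 224.5]), array([712. , 225.3]), array([675.6, 511.8]), array([ 71.4, 510.8]), array([372.8, 384.9])]
```

View pics/w5z.png

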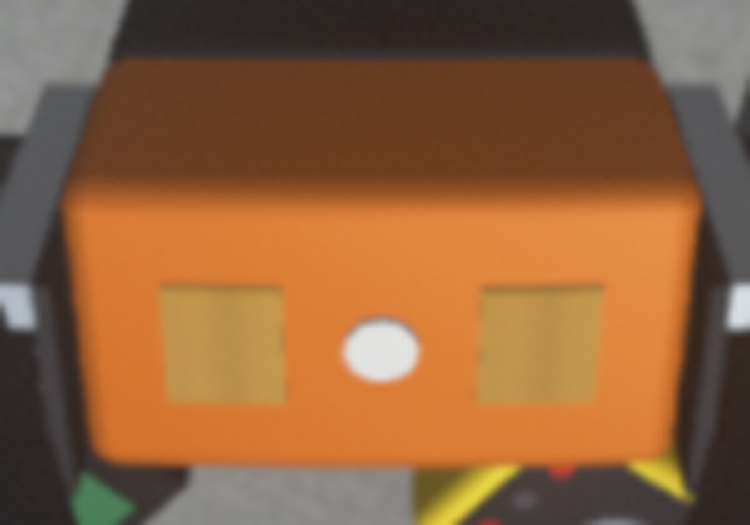

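```bash
python3 - <<'E'
from h import *
b=cv2.imread("pics/sz9.png")
t=np.radians(3);X=np.array([np.cos(t),np.sin(t)]);Y=np.array([-np.sin(t),np.cos(t)])
def z(P):
    u=proj("scene",np.array(P)/1000);return tuple(int(v) for v in np.round(((u-[200,165])+.5)*10-.5))
for c,col in(((548.5,-198),(0,255,0)),((546.5,-166),(255,255,255)),((544.1,-125.4),(0,255,0)),((542.6,-92.4),(255,255,255))):
    for sx,sy in((1,1),(1,-1),(-1,-1),(-1,1)):
        p=np.array(c)+sx*26*X+sy*15*Y; cv2.circle(b,z((*p,144)),3,col,-1)
for p in((546.7,-139.5,137.7),(548.1,-166.7,150.4)):
    for s in(1,-1): cv2.circle(b,z(np.array(p)+s*26*np.array([*X,0])),4,(255,0,255),-1)
cv2.imwrite("pics/sz9b.png",b)
E
```

```text
(no output)
```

View pics/sz9b.png

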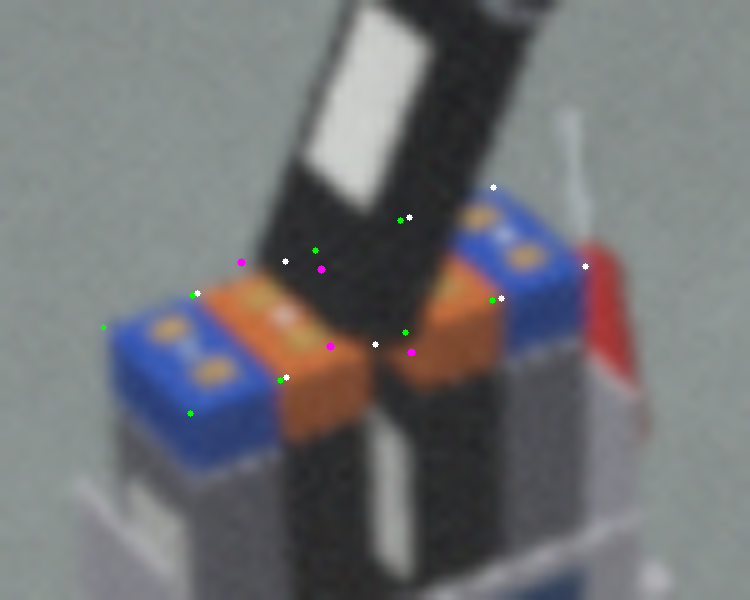

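```bash
cat > wire.py <<'E'
import sys
from h import *
def draw(n,roi,k,name,H=131.3):
    u0,v0,u1,v1=roi
    o=get_obs();M=R.from_rotvec(o["orientation"]).as_matrix();p=o["position"]*1000
    a=capture(n);b=cv2.resize(a[v0:v1,u0:u1,::-1],None,fx=k,fy=k,interpolation=cv2.INTER_CUBIC)
    px=M[:,0];py=M[:,2];pz=-M[:,1]
    def z(P):
        u=proj(n,np.array(P)/1000);return tuple(int(v) for v in np.round(((u-[u0,v0])+.5)*k-.5))
    V={(i,j,h):z(p+26*i*px+15*j*py+(h-H)*pz) for i in(-1,1) for j in(-1,1) for h in(0,140)}
    ks=list(V)
    for i in range(8):
        for j in range(i):
            if sum(x!=y for x,y in zip(ks[i],ks[j]))==1: cv2.line(b,V[ks[i]],V[ks[j]],(0,255,0),1)
    cv2.imwrite(name,b)
draw("scene",(190,130,300,225),6,sys.argv[1])
E
python3 wire.py pics/wr1.png
```

```text
(no output)
```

View pics/wr1.png

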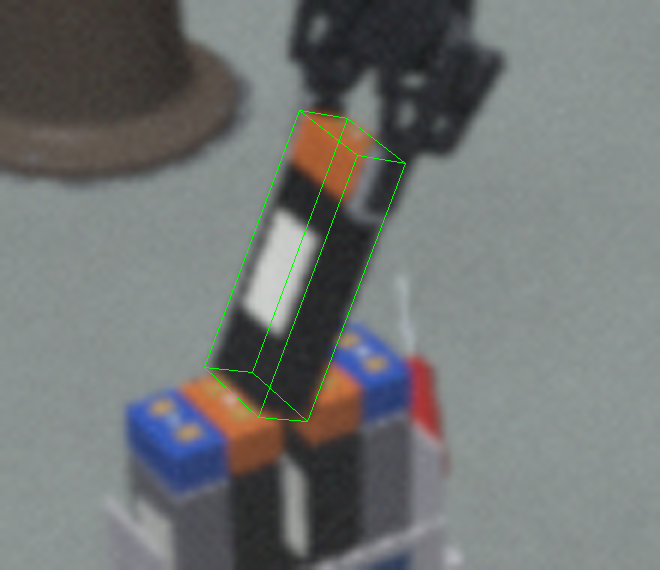

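arm_command(
  offset=[
    [0, -0.001, 0.006],
    [0, -0.003, 0.012],
    [-0.001, 0.004, 0.01],
    [-0.0015, 0.014, 0.006],
    [-0.002, 0.0255, 0.0],
    [-0.002, 0.0255, -0.002],
    [-0.002, 0.0255, -0.002],
    [-0.002, 0.0255, -0.002],
  ],
  dr=[
    [0, 0, 0],
    [0, 0, 0],
    [-5, -0.26, 0],
    [-10, -0.52, 0],
    [-15, -0.79, 0],
    [-15, -0.79, 0],
    [-15, -0.79, 0],
    [-15, -0.79, 0],
  ],
)

```text
time: 9.1
position: [0.5414, -0.0723, 0.2599]
orientation: [-2.268, -0.059, 0.029]
force: [0.6, -0.3, -3.2]
grip_width: 0.0513
```

```bash
python3 st.py;python3 wire.py pics/wr2.png
```

```text
t 9.10 [541.4 -72.3 259.9] F [ 0.6 -0.3 -3.2] M [ 0.78  0.06 -0.  ] w 0.0513 lean+y 40.0 yaw 3.0
corner+y [ 545.1 -145.   149.6] corner-y [ 546.3 -168.   168.9]
```

View pics/wr2.png

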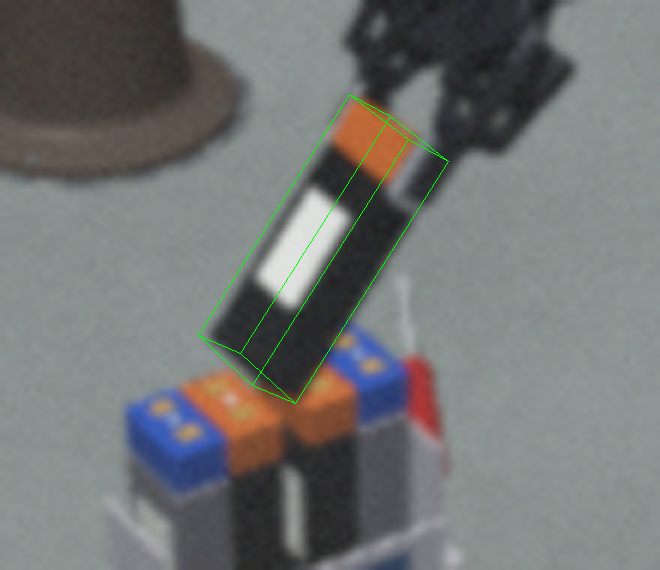

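arm_command(
  offset=[
    [0, 0, -0.003],
    [0, 0.0, -0.006],
    [0, 0.0, -0.009],
    [0, 0, -0.009],
    [0, 0, -0.009],
  ],
  dr=[
    [0, 0, 0],
    [0, 0, 0],
    [0, 0, 0],
    [0, 0, 0],
    [0, 0, 0],
  ],
)

```text
time: 9.57
position: [0.5413, -0.0727, 0.2512]
orientation: [-2.269, -0.058, 0.028]
force: [-0.7, -0.5, -3.2]
grip_width: 0.0513
```

arm_command(
  offset=[
    [0, 0.001, -0.001],
    [0, 0.002, -0.002],
    [0, 0.003, -0.003],
    [0, 0.003, -0.003],
    [0, 0.003, -0.003],
  ],
  dr=[
    [0, 0, 0],
    [0, 0, 0],
    [0, 0, 0],
    [0, 0, 0],
    [0, 0, 0],
  ],
)

```text
time: 9.98
position: [0.5416, -0.069, 0.2482]
orientation: [-2.269, -0.06, 0.028]
force: [-0.1, -1.0, -2.2]
grip_width: 0.0509
```

```bash
python3 st.py;python3 z.py 10
```

```text
t 9.98 [541.6 -69.  248.2] F [-0.1 -1.  -2.2] M [ 0.64 -0.02  0.03] w 0.0509 lean+y 40.0 yaw 3.0
corner+y [ 545.5 -141.8  138. ] corner-y [ 546.7 -164.8  157.3]
```

View pics/sz10.png

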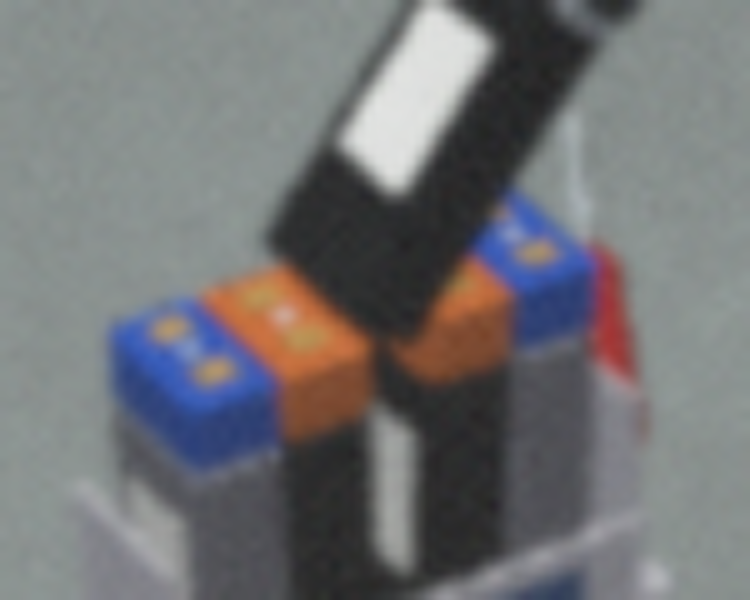

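arm_command(
  offset=[
    [0, 0.001, 0],
    [0, 0.002, -0.0005],
    [0, 0.003, -0.001],
    [0, 0.004, -0.0015],
    [0, 0.005, -0.002],
    [0, 0.005, -0.002],
    [0, 0.005, -0.002],
  ],
  dr=[
    [0, 0, 0],
    [0, 0, 0],
    [0, 0, 0],
    [0, 0, 0],
    [0, 0, 0],
    [0, 0, 0],
    [0, 0, 0],
  ],
)

```text
time: 10.62
position: [0.5415, -0.064, 0.246]
orientation: [-2.268, -0.059, 0.028]
force: [0.2, -0.2, -3.4]
grip_width: 0.051
```

```bash
python3 st.py;python3 z.py 11
```

```text
t 10.62 [541.5 -64.  246. ] F [ 0.2 -0.2 -3.4] M [0.74 0.03 0.04] w 0.0510 lean+y 40.0 yaw 3.0
corner+y [ 545.3 -136.8  135.8] corner-y [ 546.5 -159.8  155.1]
```

View pics/sz11.png

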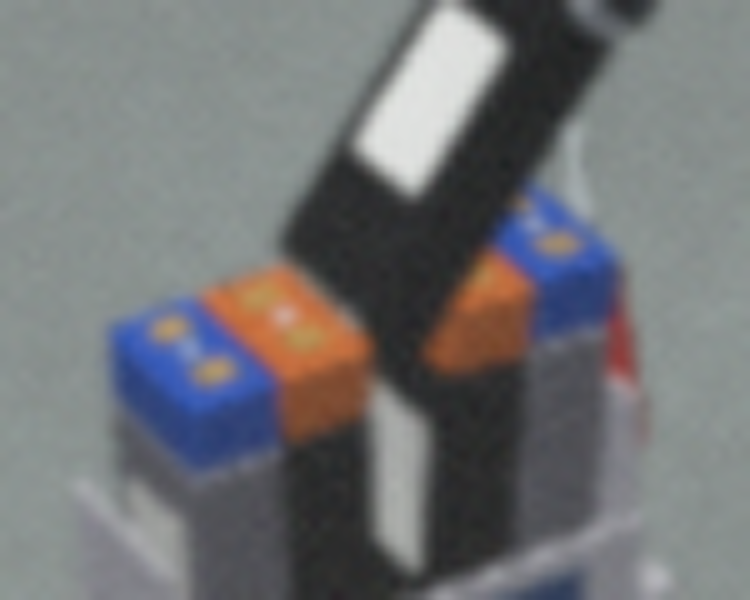

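arm_command(
  offset=[
    [0, -0.0035, 0.0031],
    [0.0002, -0.0071, 0.0062],
    [0.0003, -0.011, 0.0088],
    [0.0005, -0.0148, 0.0112],
    [0.0006, -0.019, 0.0134],
    [0.0007, -0.0232, 0.0153],
    [0.0007, -0.0232, 0.0153],
    [0.0007, -0.0232, 0.0153],
  ],
  dr=[
    [2.5, 0.13, 0],
    [4.99, 0.26, 0],
    [7.49, 0.39, 0],
    [9.99, 0.52, 0],
    [12.48, 0.65, 0],
    [14.98, 0.79, 0],
    [14.98, 0.79, 0],
    [14.98, 0.79, 0],
  ],
)

```text
time: 11.33
position: [0.5422, -0.0882, 0.262]
orientation: [-2.008, -0.051, 0.032]
force: [-0.3, -0.6, -4.3]
grip_width: 0.0509
```

```bash
python3 st.py;python3 z.py 12
```

```text
t 11.33 [542.2 -88.2 262. ] F [-0.3 -0.6 -4.3] M [ 0.4  -0.   -0.07] w 0.0509 lean+y 25.1 yaw 2.9
corner+y [ 544.4 -130.3  136.8] corner-y [ 545.7 -157.4  149.5]
```

View pics/sz12.png

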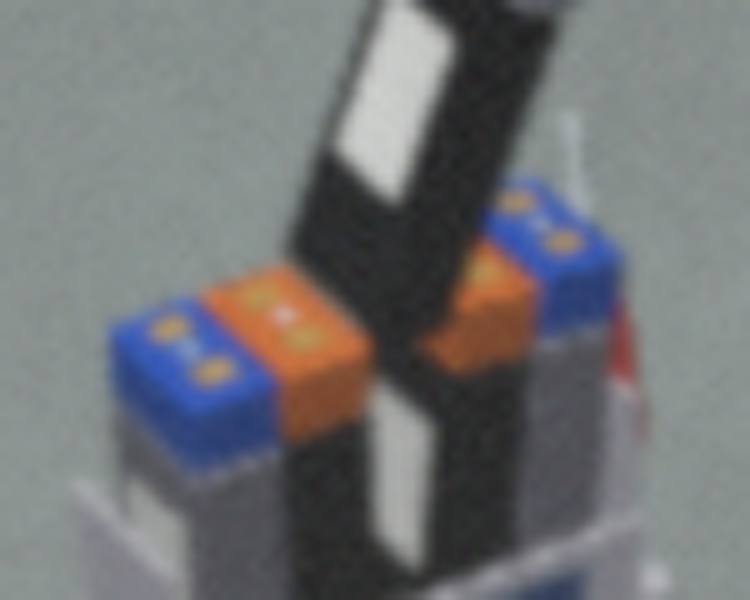

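arm_command(
  offset=[
    [0, 0.002, 0],
    [0, 0.004, 0],
    [0, 0.006, 0],
    [0.0003, -0.0005, 0.0025],
    [0.0006, -0.0075, 0.0045],
    [0.001, -0.0155, 0.006],
    [0.0013, -0.0233, 0.007],
    [0.0013, -0.0233, 0.007],
  ],
  dr=[
    [0, 0, 0],
    [0, 0, 0],
    [0, 0, 0],
    [3.5, 0.18, 0],
    [7, 0.37, 0],
    [11, 0.58, 0],
    [15, 0.79, 0],
    [15, 0.79, 0],
  ],
)

```text
time: 12.05
position: [0.5442, -0.1131, 0.2696]
orientation: [-1.746, -0.045, 0.036]
force: [0.6, -0.3, -3.6]
grip_width: 0.0508
```

arm_command(
  offset=[
    [0, 0, 0],
    [0, 0, 0],
  ],
  dr=[
    [0, 0, 0],
    [0, 0, 0],
  ],
)

```text
time: 12.22
position: [0.5431, -0.1101, 0.2679]
orientation: [-1.746, -0.045, 0.04]
force: [-0.1, -0.5, -3.3]
grip_width: 0.0509
```

```bash
python3 st.py;python3 z.py 13
```

```text
t 12.22 [ 543.1 -110.1  267.9] F [-0.1 -0.5 -3.3] M [ 0.19  0.01 -0.01] w 0.0509 lean+y 10.0 yaw 3.0
corner+y [ 543.3 -118.2  136. ] corner-y [ 544.8 -147.7  141.3]
```

View pics/sz13.png

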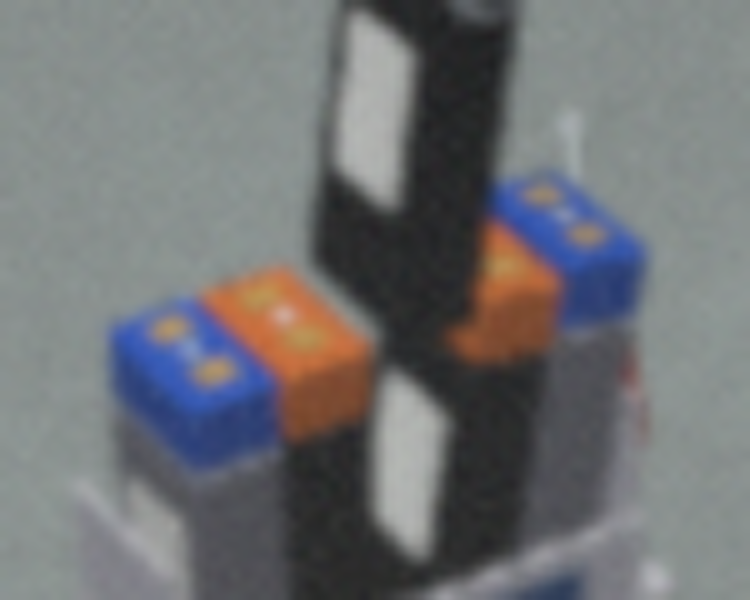

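arm_command(
  offset=[
    [0.0002, -0.0035, 0],
    [0.0004, -0.007, -0.001],
    [0.0007, -0.0105, -0.003],
    [0.001, -0.014, -0.005],
    [0.0012, -0.0175, -0.008],
    [0.0012, -0.0175, -0.01],
    [0.0012, -0.0175, -0.01],
  ],
  dr=[
    [1.4, 0.07, 0],
    [2.8, 0.15, 0],
    [4.2, 0.22, 0],
    [5.6, 0.29, 0],
    [7, 0.37, 0],
    [7, 0.37, 0],
    [7, 0.37, 0],
  ],
)

```text
time: 12.85
position: [0.5442, -0.1274, 0.2575]
orientation: [-1.623, -0.041, 0.043]
force: [0.1, 1.0, -3.7]
grip_width: 0.0508
```

```bash
python3 st.py;python3 z.py 14
```

```text
t 12.85 [ 544.2 -127.4  257.5] F [ 0.1  1.  -3.7] M [ 0.08 -0.02  0.03] w 0.0508 lean+y 3.0 yaw 3.0
corner+y [ 543.4 -119.3  125.6] corner-y [ 545.  -149.3  127.2]
```

View pics/sz14.png

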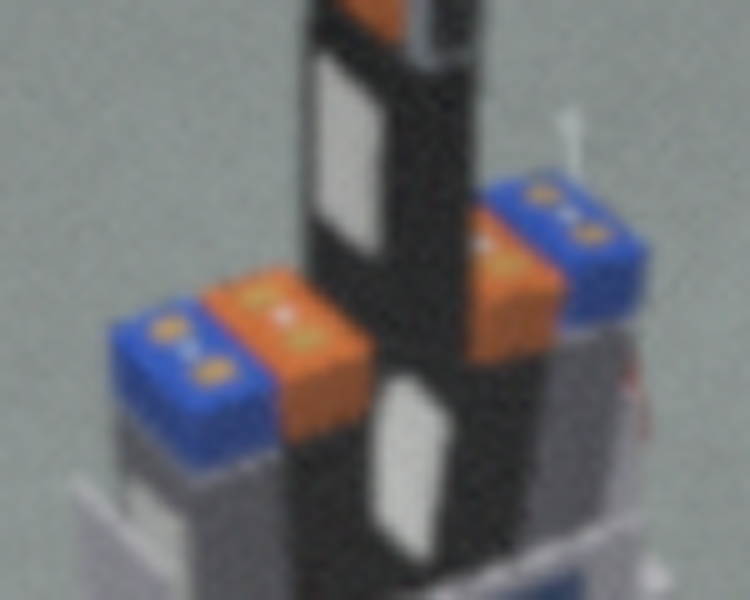

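arm_command(
  offset=[
    [0, 0, -0.003],
    [0, -0.0005, -0.006],
    [0, -0.0005, -0.009],
    [0, -0.001, -0.012],
    [0, -0.001, -0.015],
    [0, -0.001, -0.018],
    [0, -0.001, -0.02],
    [0, -0.001, -0.02],
  ],
  dr=[
    [0, 0, 0],
    [0, 0, 0],
    [0, 0, 0],
    [0, 0, 0],
    [0, 0, 0],
    [0, 0, 0],
    [0, 0, 0],
    [0, 0, 0],
  ],
)

```text
time: 13.57
position: [0.5448, -0.1299, 0.2382]
orientation: [-1.624, -0.043, 0.041]
force: [1.6, -3.6, -2.5]
grip_width: 0.051
```

```bash
python3 st.py;python3 z.py 15
```

```text
t 13.57 [ 544.8 -129.9  238.2] F [ 1.6 -3.6 -2.5] M [-0.82 -0.09  0.01] w 0.0510 lean+y 3.1 yaw 3.0
corner+y [ 544.4 -122.   106.3] corner-y [ 545.9 -151.9  107.9]
```

View pics/sz15.png

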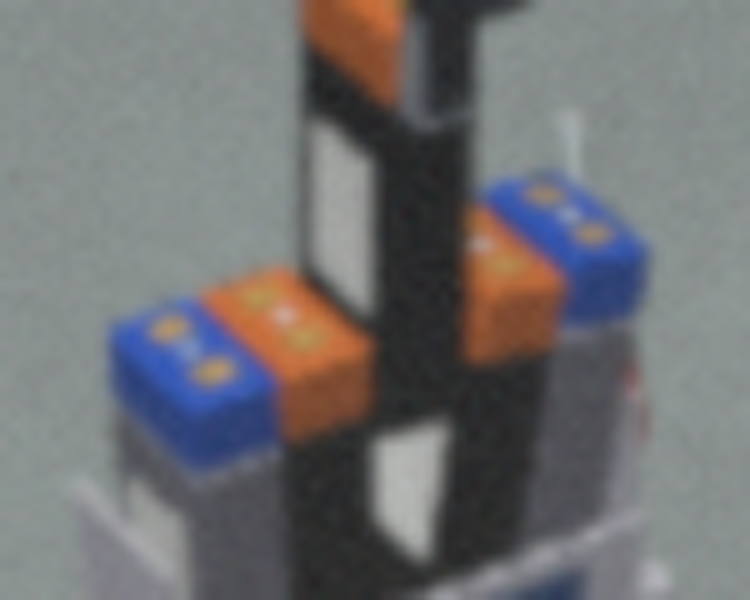

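arm_command(
  offset=[
    [0, -0.0005, -0.003],
    [0, -0.001, -0.006],
    [0, -0.001, -0.009],
    [0, -0.0015, -0.012],
    [0, -0.0015, -0.015],
    [0, -0.0015, -0.015],
  ],
  dr=[
    [0.2, 0, 0],
    [0.4, 0, 0],
    [0.6, 0, 0],
    [0.8, 0.04, 0],
    [1, 0.05, 0],
    [1, 0.05, 0],
  ],
)

```text
time: 14.12
position: [0.5452, -0.1317, 0.2234]
orientation: [-1.607, -0.043, 0.04]
force: [0.5, -6.1, -3.6]
grip_width: 0.051
```

```bash
python3 st.py;python3 z.py 16
```

```text
t 14.12 [ 545.2 -131.7  223.4] F [ 0.5 -6.1 -3.6] M [-1.35 -0.24  0.01] w 0.0510 lean+y 2.1 yaw 3.0
corner+y [ 544.8 -121.5   91.6] corner-y [ 546.4 -151.5   92.7]
```

View pics/sz16.png

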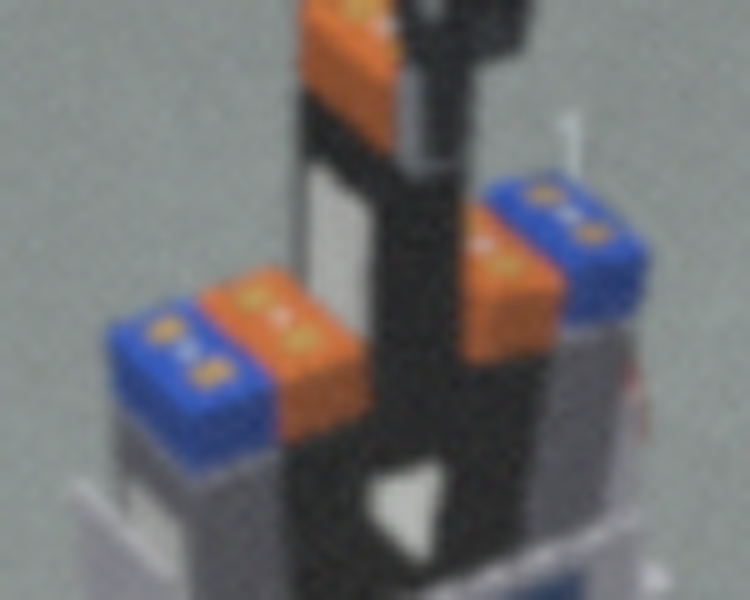

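arm_command(
  offset=[
    [0, -0.001, -0.002],
    [0, -0.0015, -0.005],
    [0, -0.002, -0.008],
    [0, -0.0025, -0.011],
    [0, -0.003, -0.014],
    [0, -0.003, -0.015],
    [0, -0.003, -0.015],
  ],
  dr=[
    [0, 0, 0],
    [0, 0, 0],
    [0, 0, 0],
    [0, 0, 0],
    [0, 0, 0],
    [0, 0, 0],
    [0, 0, 0],
  ],
)

```text
time: 14.75
position: [0.5448, -0.134, 0.2081]
orientation: [-1.606, -0.042, 0.041]
force: [0.7, -5.3, -2.4]
grip_width: 0.0513
```

```bash
python3 st.py;python3 z.py 17
```

```text
t 14.75 [ 544.8 -134.   208.1] F [ 0.7 -5.3 -2.4] M [-1.37 -0.26  0.05] w 0.0513 lean+y 2.0 yaw 3.0
corner+y [ 544.3 -123.6   76.3] corner-y [ 545.8 -153.6   77.4]
```

View pics/sz17.png

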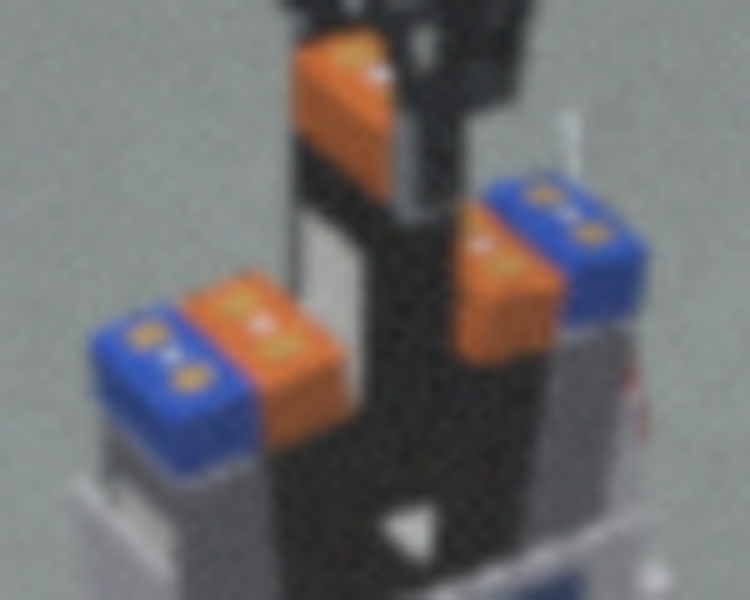

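arm_command(
  offset=[
    [0, -0.0005, -0.003],
    [0, -0.001, -0.006],
    [0, -0.0015, -0.009],
    [0, -0.002, -0.012],
    [0, -0.002, -0.015],
    [0, -0.002, -0.015],
  ],
  dr=[
    [0.2, 0, 0],
    [0.4, 0, 0],
    [0.6, 0, 0],
    [0.8, 0.04, 0],
    [1, 0.05, 0],
    [1, 0.05, 0],
  ],
)

```text
time: 15.3
position: [0.544, -0.1346, 0.1922]
orientation: [-1.584, -0.039, 0.042]
force: [1.4, -1.6, -4.6]
grip_width: 0.051
```

```bash
python3 st.py;python3 z.py 18
```

```text
t 15.30 [ 544.  -134.6  192.2] F [ 1.4 -1.6 -4.6] M [-0.28 -0.11  0.1 ] w 0.0510 lean+y 0.8 yaw 2.9
corner+y [ 543.  -121.5   60.7] corner-y [ 544.6 -151.4   61.2]
```

View pics/sz18.png

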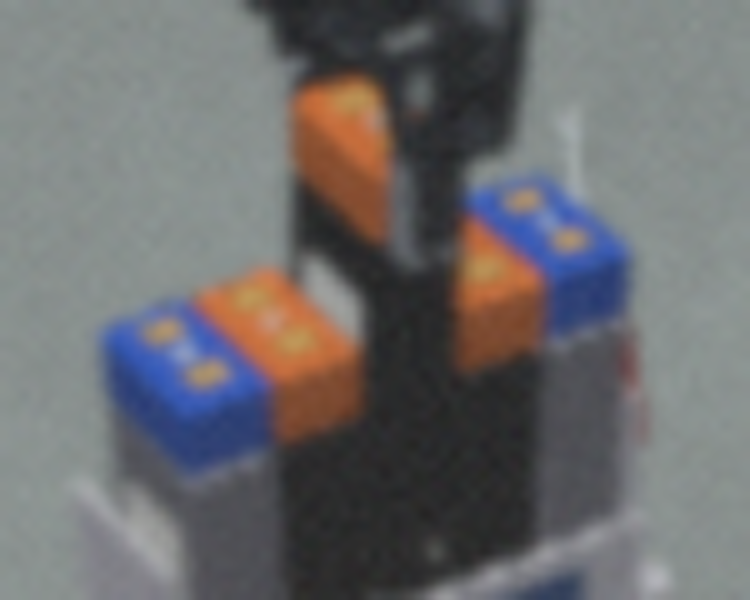

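arm_command(
  offset=[
    [0, -0.0005, -0.003],
    [0, -0.001, -0.006],
    [0, -0.0015, -0.009],
    [0, -0.002, -0.012],
    [0, -0.0025, -0.015],
    [0, -0.0025, -0.018],
    [0, -0.0025, -0.02],
    [0, -0.0025, -0.02],
  ],
  dr=[
    [0.2, 0, 0],
    [0.4, 0, 0],
    [0.6, 0, 0],
    [0.8, 0.04, 0],
    [0.8, 0.04, 0],
    [0.8, 0.04, 0],
    [0.8, 0.04, 0],
    [0.8, 0.04, 0],
  ],
)

```text
time: 16.02
position: [0.5442, -0.1377, 0.1726]
orientation: [-1.572, -0.04, 0.042]
force: [-0.1, 0.9, -4.3]
grip_width: 0.0511
```

```bash
python3 st.py;python3 z.py 19
```

```text
t 16.02 [ 544.2 -137.7  172.6] F [-0.1  0.9 -4.3] M [0.26 0.03 0.  ] w 0.0511 lean+y 0.1 yaw 3.0
corner+y [ 543.2 -123.    41.3] corner-y [ 544.8 -152.9   41.4]
```

View pics/sz19.png

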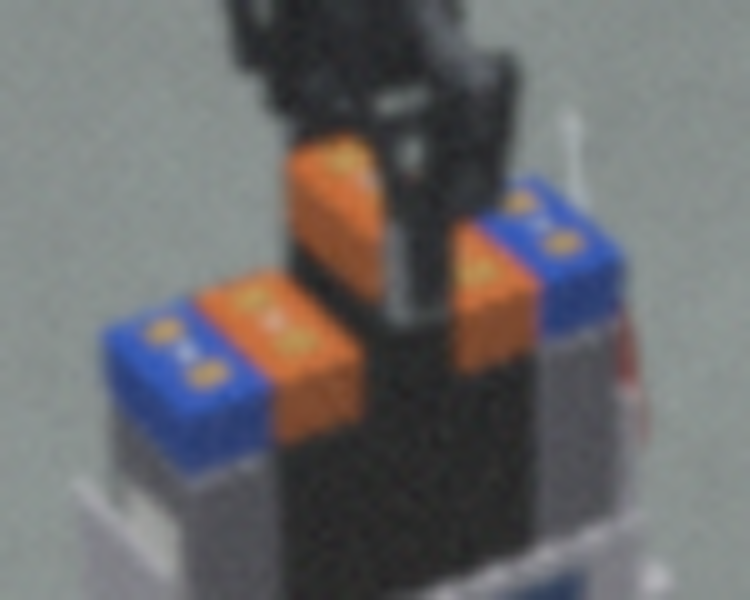

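arm_command(
  offset=[
    [0, -0.0005, -0.003],
    [0, -0.001, -0.006],
    [0, -0.0015, -0.009],
    [0, -0.002, -0.012],
    [0, -0.002, -0.015],
    [0, -0.002, -0.018],
    [0, -0.002, -0.02],
    [0, -0.002, -0.02],
  ],
  dr=[
    [0, 0, 0],
    [0, 0, 0],
    [0, 0, 0],
    [0, 0, 0],
    [0, 0, 0],
    [0, 0, 0],
    [0, 0, 0],
    [0, 0, 0],
  ],
)

```text
time: 16.73
position: [0.5444, -0.1403, 0.1529]
orientation: [-1.574, -0.041, 0.042]
force: [0.2, 0.2, -4.8]
grip_width: 0.0509
```

```bash
python3 st.py;python3 z.py 20
```

```text
t 16.73 [ 544.4 -140.3  152.9] F [ 0.2  0.2 -4.8] M [ 0.11  0.   -0.01] w 0.0509 lean+y 0.2 yaw 3.0
corner+y [ 543.5 -125.7   21.5] corner-y [ 545.1 -155.7   21.6]
```

View pics/sz20.png

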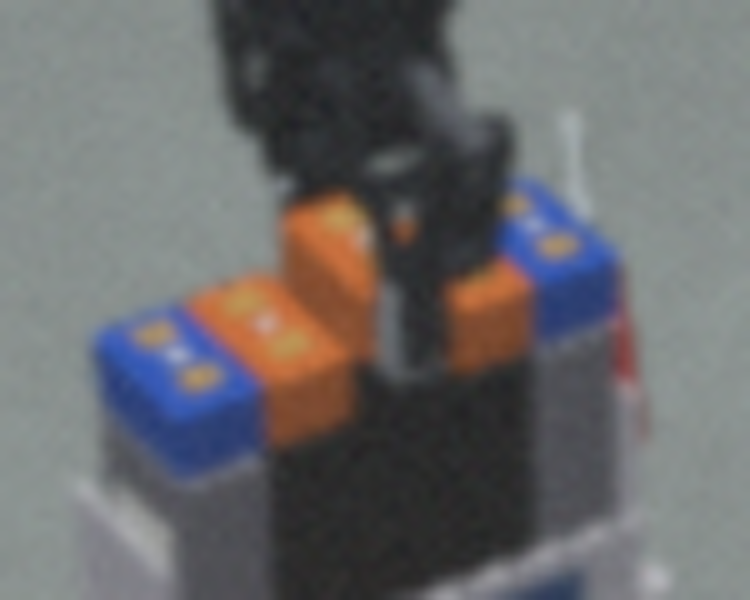

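arm_command(
  offset=[
    [0, -0.0005, -0.003],
    [0, -0.001, -0.006],
    [0, -0.001, -0.009],
    [0, -0.001, -0.012],
    [0, -0.001, -0.014],
    [0, -0.001, -0.014],
  ],
  dr=[
    [0, 0, 0],
    [0, 0, 0],
    [0, 0, 0],
    [0, 0, 0],
    [0, 0, 0],
    [0, 0, 0],
  ],
)

```text
time: 17.28
position: [0.5444, -0.1412, 0.1389]
orientation: [-1.574, -0.041, 0.042]
force: [-0.5, -0.2, -4.4]
grip_width: 0.0509
```

arm_command(
  offset=[
    [0, 0, -0.001],
    [0, 0, -0.002],
    [0, 0, -0.002],
  ],
  dr=[
    [0, 0, 0],
    [0, 0, 0],
    [0, 0, 0],
  ],
)

```text
time: 17.53
position: [0.5448, -0.1412, 0.1374]
orientation: [-1.574, -0.041, 0.041]
force: [0.5, -0.5, -3.0]
grip_width: 0.0508
```

```bash
python3 st.py
```

```text
t 17.53 [ 544.8 -141.2  137.4] F [ 0.5 -0.5 -3. ] M [0.11 0.01 0.04] w 0.0508 lean+y 0.2 yaw 3.0
corner+y [ 544.  -126.7    6.1] corner-y [ 545.6 -156.6    6.2]
```

arm_command(
  offset=[
    [0, 0, -0.0005],
    [0, 0, -0.001],
    [0, 0, -0.001],
  ],
  dr=[
    [0, 0, 0],
    [0, 0, 0],
    [0, 0, 0],
  ],
)

```text
time: 17.78
position: [0.5448, -0.1412, 0.1366]
orientation: [-1.574, -0.041, 0.041]
force: [-0.8, -0.2, -4.3]
grip_width: 0.0513
```

arm_command(
  offset=[
    [0, 0, -0.0005],
    [0, 0, -0.001],
    [0, 0, -0.001],
  ],
  dr=[
    [0, 0, 0],
    [0, 0, 0],
    [0, 0, 0],
  ],
)

```text
time: 18.03
position: [0.5449, -0.1412, 0.1358]
orientation: [-1.574, -0.041, 0.041]
force: [-0.3, -0.4, -2.1]
grip_width: 0.0507
```

```bash
python3 st.py;python3 z.py 21
```

```text
t 18.03 [ 544.9 -141.2  135.8] F [-0.3 -0.4 -2.1] M [0.2  0.05 0.02] w 0.0507 lean+y 0.2 yaw 3.0
corner+y [ 544.2 -126.7    4.4] corner-y [ 545.7 -156.6    4.5]
```

View pics/sz21.png

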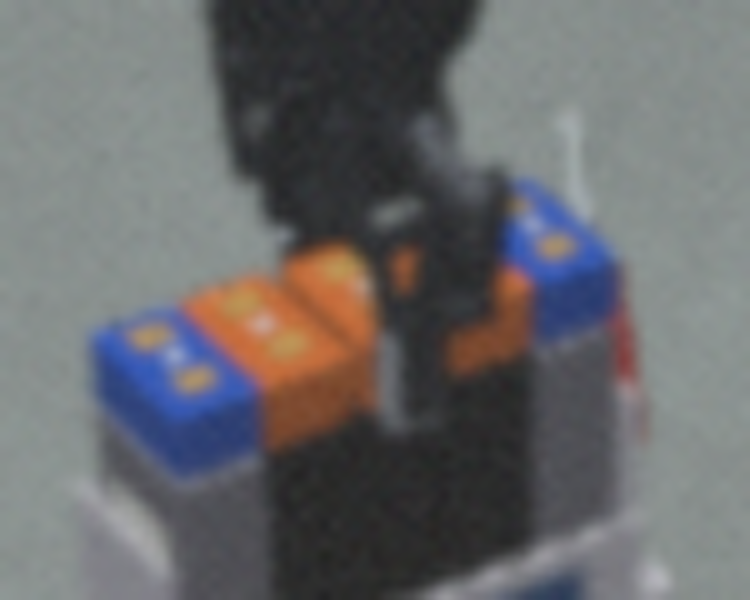

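Level with its neighbours; probe on down until the floor pushes back.

arm_command(
  offset=[
    [0, 0, -0.0005],
    [0, 0, -0.001],
    [0, 0, -0.001],
  ],
  dr=[
    [0, 0, 0],
    [0, 0, 0],
    [0, 0, 0],
  ],
)

```text
time: 18.33
position: [0.545, -0.1414, 0.1357]
orientation: [-1.574, -0.041, 0.041]
force: [-2.8, 0.3, 5.6]
grip_width: 0.0505
```

arm_command(
  offset=[
    [0, 0, -0.0005],
    [0, 0, -0.001],
    [0, 0, -0.001],
    [0, 0, -0.001],
  ],
  dr=[
    [0, 0, 0],
    [0, 0, 0],
    [0, 0, 0],
    [0, 0, 0],
  ],
)

```text
time: 18.67
position: [0.5452, -0.1415, 0.1356]
orientation: [-1.574, -0.042, 0.041]
force: [-2.9, 1.7, 10.5]
grip_width: 0.051
```

arm_command(
  offset=[
    [0, 0, 0.001],
    [0, 0, 0.001],
    [0, 0, 0.001],
    [0, 0, 0.001],
  ],
  dr=[
    [0, 0, 0],
    [0, 0, 0],
    [0, 0, 0],
    [0, 0, 0],
  ],
)

```text
time: 19.0
position: [0.5451, -0.1414, 0.1356]
orientation: [-1.574, -0.042, 0.041]
force: [-2.2, 0.4, 7.5]
grip_width: 0.0507
```

```bash
python3 st.py; python3 - <<'E'
from h import *
a=capture("wrist");cv2.imwrite("pics/w22.png",a[:,:,::-1])
a=capture("top");cv2.imwrite("pics/t22.png",cv2.resize(a[180:260,280:380,::-1],None,fx=7,fy=7,interpolation=cv2.INTER_CUBIC))
E
```

```text
t 19.00 [ 545.1 -141.4  135.6] F [-2.2  0.4  7.5] M [0.31 0.7  0.  ] w 0.0507 lean+y 0.2 yaw 3.0
corner+y [ 544.5 -126.9    4.3] corner-y [ 546.  -156.9    4.4]
```

View pics/w22.png

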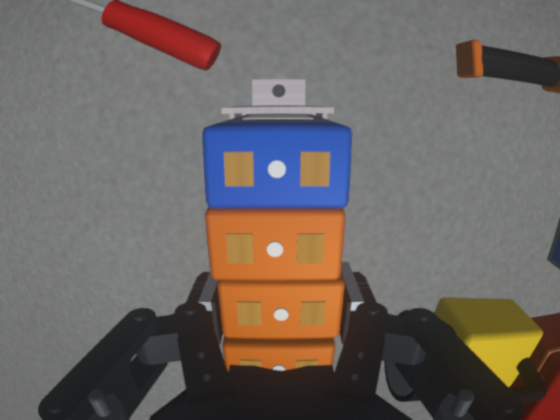

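View pics/t22.png

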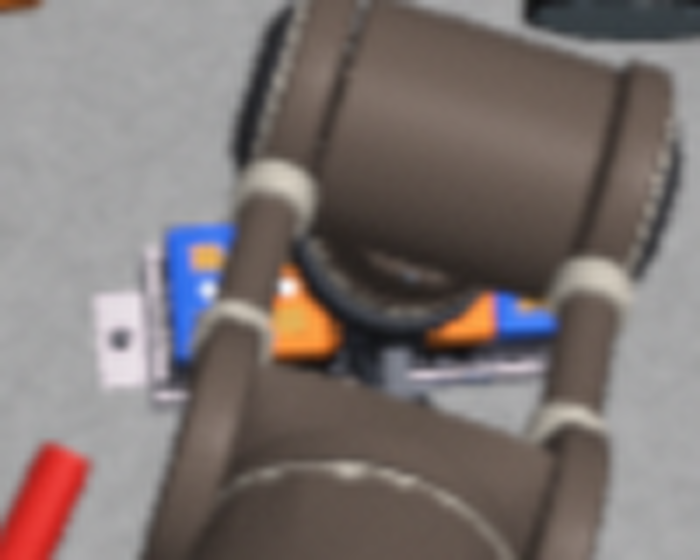

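arm_command(
  offset=[
    [0, 0, 0],
    [0, 0, 0],
    [0, 0, 0],
    [0, 0, 0],
    [0, 0, 0],
    [0, 0, 0],
    [0, 0, 0],
    [0, 0, 0],
  ],
  dr=[
    [0, 0, 0],
    [0, 0, 0],
    [0, 0, 0],
    [0, 0, 0],
    [0, 0, 0],
    [0, 0, 0],
    [0, 0, 0],
    [0, 0, 0],
  ],
  jaw=1.0,
)

```text
time: 19.77
position: [0.5448, -0.1412, 0.1345]
orientation: [-1.574, -0.041, 0.041]
force: [0.6, 0.9, -0.0]
grip_width: 0.0851
```

```bash
python3 st.py; python3 - <<'E'
from h import *
a=capture("wrist");cv2.imwrite("pics/w23.png",a[:,:,::-1])
E
```

```text
t 19.77 [ 544.8 -141.2  134.5] F [ 0.6  0.9 -0. ] M [-0.01  0.01  0.03] w 0.0851 lean+y 0.2 yaw 3.0
corner+y [ 544.  -126.6    3.1] corner-y [ 545.6 -156.6    3.2]
```

View pics/w23.png

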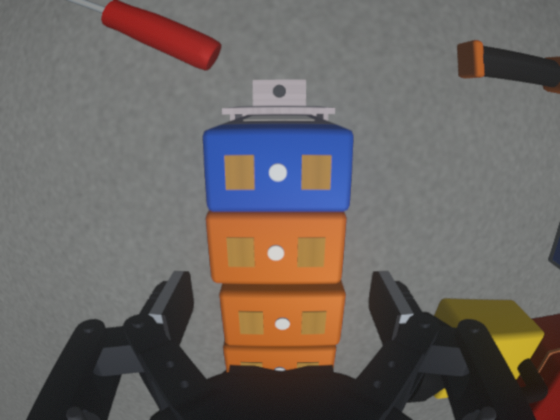

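Released, with clear space on both sides. I'll lift straight up and then move aside.

arm_command(
  offset=[
    [0, 0, 0.01],
    [0, 0, 0.025],
    [0, 0, 0.045],
    [0, 0, 0.07],
    [0, 0, 0.095],
    [0, 0, 0.12],
    [0, 0, 0.145],
    [0, 0, 0.17],
  ],
  dr=[
    [0, 0, 0],
    [0, 0, 0],
    [0, 0, 0],
    [0, 0, 0],
    [0, 0, 0],
    [0, 0, 0],
    [0, 0, 0],
    [0, 0, 0],
  ],
)

```text
time: 20.48
position: [0.5446, -0.1411, 0.3068]
orientation: [-1.574, -0.042, 0.04]
force: [0.4, -1.7, 0.6]
grip_width: 0.0853
```

arm_command(
  offset=[
    [0, 0.03, 0],
    [-0.02, 0.06, 0],
    [-0.04, 0.09, 0],
    [-0.06, 0.12, 0],
    [-0.08, 0.15, 0],
    [-0.1, 0.17, 0],
    [-0.11, 0.19, 0],
    [-0.12, 0.2, 0],
  ],
  dr=[
    [0, 0, 0],
    [0, 0, 0],
    [0, 0, 0],
    [0, 0, 0],
    [0, 0, 0],
    [0, 0, 0],
    [0, 0, 0],
    [0, 0, 0],
  ],
)

```text
time: 21.15
position: [0.4236, 0.0606, 0.3054]
orientation: [-1.573, -0.044, 0.041]
force: [1.1, -0.5, -0.7]
grip_width: 0.0854
```

arm_command(
  offset=[
    [0, 0, 0],
    [0, 0, 0],
    [0, 0, 0],
    [0, 0, 0],
  ],
  dr=[
    [0, 0, 0],
    [0, 0, 0],
    [0, 0, 0],
    [0, 0, 0],
  ],
)

```text
time: 21.48
position: [0.4256, 0.058, 0.3048]
orientation: [-1.574, -0.041, 0.04]
force: [0.6, -0.4, -0.4]
grip_width: 0.0855
```

```bash
python3 - <<'E'
from meas import *
print(get_obs()["time"],get_obs()["qvel"].round(3))
a=capture("top");cv2.imwrite("pics/top24.png",a[:,:,::-1]);tops(a,"top",(290,195,370,245),.144)
cv2.imwrite("pics/tz24.png",cv2.resize(a[195:245,290:370,::-1],None,fx=9,fy=9,interpolation=cv2.INTER_CUBIC))
E
python3 z.py 24
```

```text
21.4833 [-0.005  0.004  0.001  0.003  0.004  0.004]
or [ 545.3 -142.8   90.3   54.4  -86.2]
bl [541.6 -80.2  53.4  30.5   2.1]
bl [ 549.  -204.5   53.1   28.2    2.6]
```

View pics/tz24.png

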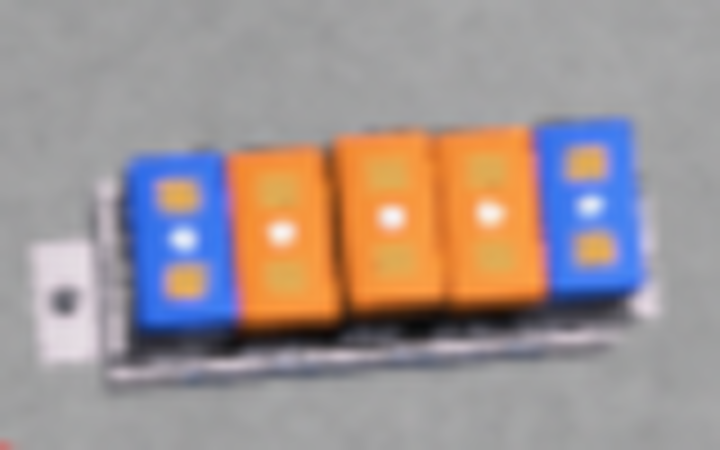

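View pics/sz24.png

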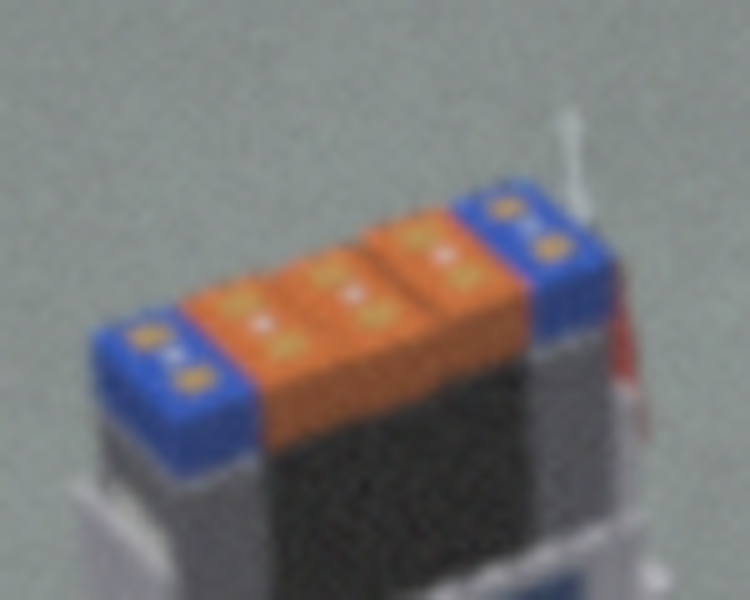

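View pics/top24.png

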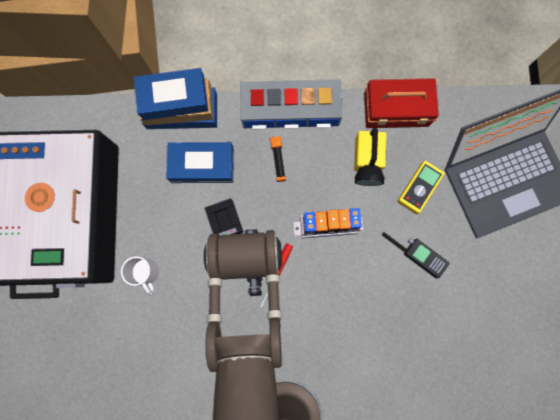

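```bash
python3 -c "
from cell import *
print(sign_off())"
```

```text
the job is handed in; nothing more can be done
None
```

The charged pack is now in the tray between the two orange-topped packs, and I handed the job in at about 21.5 s of the 61 s allowed. `sign_off()` gives no verdict, so the success claim rests on my own checks.

**What I did:**
- I gripped the pack across its 52 mm width near the top and lifted it out of the charger.
- I tilted it and used its lower edge to push the gap open, then turned it upright while lowering it.
- I pressed it onto the tray floor before opening the fingers; the floor pushed back with about 10 N. After that I backed the arm off to the side.

**First attempt failed:** with a 25° tilt the pack's edge rested on a neighbour at about 6 N instead of entering the gap. I lifted it and went in again at 40°, which worked.

**Last checks:**
- **Row:** in the final top and scene pictures all five packs are level and upright, side by side, about 30–33 mm apart centre to centre.
- **Forces:** while I was spreading the row, the net force on the wrist at the end of each move stayed below about 7 N.
- **Other things on the bench:** in the last top picture nothing else appears moved. The arm hid part of the screwdriver there.

**Disagreements:**
- The wrist and scene cameras differed by a few mm on the pack's height in the grip; the floor contact height matched the wrist camera.
- My colour check merged the three orange tops into one blob, so I read their spacing off the white dots instead.

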